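Set the gap fixture with the gauge blade

ROBOT

A 6-joint arm with a two-finger parallel gripper is mounted at the origin on the work surface; the furniture and walls round the work are solid. World frame = base frame: x ahead of the robot, y to its left, z up, the work surface at z = 0. Lengths are in m, angles in degrees, forces in N, time in s.
With the tool pointing down it reaches from about 0.4 to 0.825 m from the base axis. Payload 7 kg.
Tool frame: the origin (TCP) lies midway between the tips of the shut fingers; the grasp point (between the pads) lies r.pinch_z behind it (r.pinch_z is the distance from the TCP to the grasp point, in m); z points along the fingers, y is the line along which they close (so a half turn about z gives the same grasp; the last joint's range is limited). The gripper opens to 88 mm and grips with 3 to 60 N. Pads are 19 mm wide; open, the fingers measure 130 mm over their backs; the gripper's body (78 mm by 193 mm) begins 47 mm behind the grasp point.
Start: joints at [87.611, 20.546, 0.682, 0, -70.136, -16.507], TCP at [0.219, 0.639, 0.203] pointing down, gripper open.
Joint ranges: [-176.03, 176.03], [-82.01, 121.73], [-58.28, 71.71], [-173.87, 95.51], [-174.79, -0.11], [-173.66, 173.66]. Speed limits (degrees/s): [136.94, 136.94, 172.46, 180, 180, 180].

INTERFACE

Orientations are given as [roll, pitch, yaw] about the fixed x, y, z axes, in that order (R = Rz(yaw) Ry(pitch) Rx(roll)).
In Python, from plant import r, optics, job gives the robot as it stands.
- The arm moves only by the shell command python3 -m crank 'ROWS' [FORCE]. ROWS is JSON, a list of rows, each an object with "xyz": the shift along the tool's x, y, z in units of 30 mm (1.0 is 30 mm), a list of three; "delta_rot": the turn, a rotation vector about the tool's x, y, z in degrees, a list of three; "claw": the closure, from 0 (fully open) to 1 (shut). A call has 1 to 20 rows; each row is the pose to reach, as a shift and turn from the pose commanded when the call began, along the tool's axes at that moment; what a row does not reach only later rows make up. A row lasts 1/8 s, in which the tool goes at most 62.5 mm and 10.7 degrees, less where a joint would pass 70% of its speed; a pose out of reach is approached as far as the arm can. A call with a gripper value outside its range is refused whole. The fingers move at their own pace and stop on an object; FORCE is the grip in N (left out, the last holds). Time passes only in rows, so rows that repeat a pose let the fingers close. It gives the time, the measured TCP pose, the force, the opening and the grip force at its end, in the units of the state.
- r.get_state(): the state, without advancing time (a new reading comes with each control period).
- optics.capture(name): name is "scene" or "side" or "wrist"; returns a dict with "img" (384x512x3 uint8, blue, green, red), "fovy" (degrees; the focal length in pixels is half the picture's height over the tangent of half this angle, whatever the lens; pixels are square), "cx", "cy" (the principal point, pixels), "eye" and "rotation" of the camera in the world; the wrist camera has in their place "hand_eye" (4x4, takes a point from camera to tool coordinates, whose origin is the TCP and whose axes are the flange's). Camera axes: x right, y up, looking along -z (the intrinsics and any distortion apply to the point x, -y, -z); pixel columns grow to the right and rows downward; lengths in m; the calibration is good to about 2 mm. The wrist camera is an equidistant fisheye: a pixel r from the principal point sees the ray r / f radians off the axis. A picture is of the moment at which its call begins: read the wrist's pose just before it. There is no depth.
- job.close_job(): hands the job in; it is judged then, once.
The state is a dict: "time_s": time; "joints": joint angles; "qd": joint speeds; "joint_torque": joint torques, N m; "tcp_pos": TCP position; "eef_rot": TCP orientation; "contact_force": force on the tool from outside, world axes, zero at the start; "moment": the same for the moment, N m; "gripper_width": finger opening in m; "gripper_force": force on a finger pad.
Only numpy, scipy, OpenCV 4.12 (cv2) and the standard library are available. Lean on these libraries where they do the work, as an engineer would, in place of code of your own. Each camera call takes 0.05 s, during which the arm holds its last target. There are 200 camera calls.

TASK

Set the jaw of the gap fixture with the gauge blade: lay the blade flat in the fixture's channel, nose towards the head but still outside the slot, and let go of it; then slide it into the slot until its scribed line is level with the head's front face. Press the jaw's cap down until the jaw nips the blade, then swing the lock lever over to its stop, leaving the blade in the slot and the other things on the bench where they are.

Things in the scene. Friction and masses are not known exactly. Their poses are not given: they have to be found in the camera images.
- gap_fixture: Gap fixture, fixed to the bench: grey base plate, x -180 to 85 mm, y +-60 mm, 12 mm thick, with a head at one end (x 0 to 70, y +-48 mm, top 102 mm above the bench; its front face is the plane x=0). Origin: at bench level under the middle of the slot mouth. +x points into the slot (the way the blade goes in), +y to the side of the lock lever, z up.
- slot_mouth (a point): Point on the channel floor, in the middle of the slot mouth, in the plane of the head's front face, 12 mm above the bench. The open channel before it (fixture x -172 to 0) is 36 mm wide between two steel rails 10 mm wide, tops 22 mm above the bench. The slot is 36 mm wide, 14 mm high, level with the channel floor, runs through, and has no stop inside.
- gauge_blade: Loose flat steel blade, 150x30x6 mm, 0.15 kg, lying flat. Origin: centre of its underside; +x to the nose (last 14 mm narrowed to 22 mm), z up. In its middle a dark carrying lug, 24 mm along x, 14 mm along y, top 42 mm above the underside: grip it across the 14 mm. At the tail (x -75 to -69 mm) a turned-up tab, 28 mm wide, top 34 mm above the underside, to push on.
- blade_tip (a point): Centre of the nose end of the blade, on its underside (75 mm from the blade's origin).
- depth_line (a point): Middle of the dark scribed depth line across the top of the blade, 45 mm behind the nose end (30 mm ahead of the blade's origin, 6 mm above its underside).
- jaw (a joint): Travel of the jaw in m, down positive. A steel block inside the slot (fixture x 13 to 47 mm) on a stem with a cap above the head. At 0 its underside is 12 mm above the channel floor; it starts 0 to 2.5 mm down, meets the 6 mm blade at 0.006, and with nothing below goes on to 0.010. A stiff fit (4 N) holds it where it is pushed, it does not rise again; 10 to 15 N seats it on the blade.
- jaw_cap (a point): Centre of the top of the jaw's round dark cap, 38 mm across, at fixture x 30 mm, y 0, 136 mm above the bench with the jaw at 0. Press straight down here.
- lock_lever (a joint): Angle of the lock lever, rad. Vertical pivot at fixture x 30, y 63 mm. At 0 its 60 mm arm points along fixture +y (unlocked); it grows clockwise seen from above, the arm swinging towards fixture +x, to its stop at 1.3 (locked). It starts at 0 to 0.2. Light friction: about 1 N at the pin; it stays where it is left.
- lever_pin (a point): On the axis of the upright round steel pin at the outer end of the lever, 60 mm from the pivot, 111 mm above the bench. The pin is 12 mm across, swelling to a 16 mm knob near its top at 125 mm; the arm's top is 79 mm above the bench. Push the pin sideways.
- bearing_cap: Bystander: camshaft bearing cap casting with four bolts standing in it, 46x100x50 mm. Origin at the centre of its underside.
- loose_tappet: Bystander: single grey bucket tappet, 41 mm across, 31 mm high, standing alone in front of the robot. Origin at the centre of its underside.
- tape_rolls: Bystander: stack of amber tape rolls, 69 mm across, 68 mm high. Origin at the centre of its underside.
- oil_bottle_1: Bystander: clear squeeze bottle with black cap, 55 mm across, 136 mm high. Origin at the centre of its underside.
- loose_spring: Bystander: single valve spring standing upright, 30 mm across, 52 mm high. Origin at the centre of its underside.

How it is judged:
By the outcome, as a careful person would: the job done as asked, in the order asked, and still so for the second after the job is handed in, with the robot touching nothing.
It also fails if it takes over 58 s, if anything falls off the work surface, if the arm or the gripper's body presses on something with over 40 N, if the wrist force passes 120 N, or if a joint passes its speed limit or range.

## Working session

There is one attempt and no reset: what is moved stays moved. The work goes in short steps, Python scripts to look and compute and a shell command to move; the robot and the scene stay as the last step left them, time stands still between calls to the robot, and variables do not carry over. Pictures are saved under pics/ and viewed, at most 10 in all, crops included, and the job is handed in when it is done.

```bash
ls; mkdir -p pics; python3 - <<'E'
from plant import r, optics, job
import cv2,json,pickle
s=r.get_state(); print({k:s[k] for k in('time_s','tcp_pos','eef_rot','gripper_width')}, r.pinch_z)
for n in('scene','side','wrist'):
    c=optics.capture(n); pickle.dump((s,c),open(f'{n}0.pkl','wb')); cv2.imwrite(f'pics/{n}0.png',c['img'])
    print(n,{k:v for k,v in c.items() if k!='img'})
E
```

```text
pics
{'time_s': 0.0, 'tcp_pos': array([0.21844954, 0.63814459, 0.20235449]), 'eef_rot': array([ 1.79909986e+02, -7.54575845e-03, -1.89021704e+01]), 'gripper_width': 0.08788974017093494} 0.0188
scene {'fovy': 53.486951215934674, 'cx': 249.12039371929424, 'cy': 192.56603350723168, 'eye': array([ 0.01290763, -0.95517284,  0.54724567]), 'rotation': array([ 68.0517712 ,  -0.88697628, -28.61818222])}
side {'fovy': 56.03005918241202, 'cx': 255.37266369710164, 'cy': 194.1800795843665, 'eye': array([0.44398374, 0.75742825, 0.59100087]), 'rotation': array([  59.47999412,   -0.59911109, -172.54121428])}
wrist {'fovy': 65.70646984690485, 'cx': 247.21182851232, 'cy': 191.26726407106761, 'hand_eye': array([[ 5.23697427e-04,  9.67543556e-01,  2.52703763e-01,
         6.62676472e-02],
       [ 9.99999507e-01, -7.19793168e-04,  6.83543732e-04,
         1.26091610e-03],
       [ 8.43252776e-04,  2.52703281e-01, -9.67543457e-01,
        -1.81573713e-01],
       [ 0.00000000e+00,  0.00000000e+00,  0.00000000e+00,
         1.00000000e+00]])}
```

View pics/scene0.png

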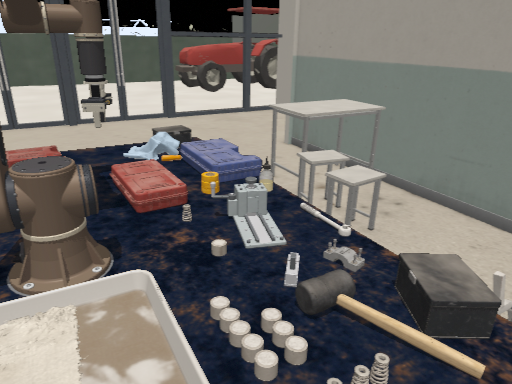

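View pics/side0.png

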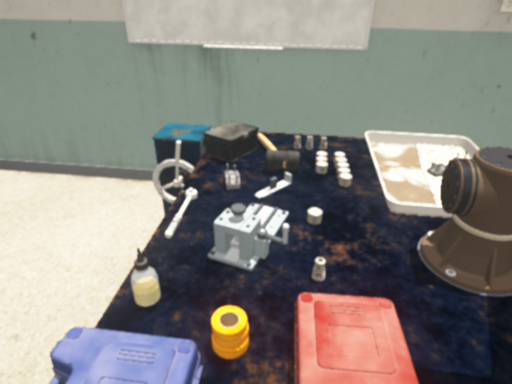

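Scene view: the fixture is at about (255,215) with the blade at (292,268). In the side view the fixture is at (245,235) and the blade at (273,186). I need enlargements.

```bash
cat > h.py <<'E'
import numpy as np,pickle,cv2
from scipy.spatial.transform import Rotation as R
def load(n): return pickle.load(open(n+'.pkl','rb'))
def cam(s,c):
    f=192/np.tan(np.radians(c['fovy']/2))
    if 'eye' in c: return f,np.array(c['eye']),R.from_euler('xyz',c['rotation'],degrees=True).as_matrix(),False
    Rt=R.from_euler('xyz',s['eef_rot'],degrees=True).as_matrix(); H=c['hand_eye']
    return f,Rt@H[:3,3]+s['tcp_pos'],Rt@H[:3,:3],True
def ray(sc,u,v):
    s,c=sc; f,e,M,fish=cam(s,c); x=(u-c['cx'])/f; y=(v-c['cy'])/f
    if fish:
        t=np.hypot(x,y); k=np.sin(t)/t if t>1e-9 else 1; d=np.array([x*k,-y*k,-np.cos(t)])
    else: d=np.array([x,-y,-1])
    return e,M@d
def plane(sc,u,v,z):
    e,d=ray(sc,u,v); return e+d*(z-e[2])/d[2]
def proj(sc,p):
    s,c=sc; f,e,M,fish=cam(s,c); q=M.T@(np.array(p)-e); x,y=q[0]/-q[2],-q[1]/-q[2]
    if fish:
        rr=np.hypot(x,y); k=np.arctan(rr)/rr if rr>1e-9 else 1; x*=k;y*=k
    return c['cx']+f*x,c['cy']+f*y
def snap(n,name):
    from plant import r,optics
    s=r.get_state(); c=optics.capture(n); pickle.dump((s,c),open(name+'.pkl','wb')); return s,c
def crop(sc,u0,v0,w,h,k,fn): cv2.imwrite(fn,cv2.resize(sc[1]['img'][v0:v0+h,u0:u0+w],None,fx=k,fy=k,interpolation=cv2.INTER_CUBIC))
E
python3 - <<'E'
from h import *
a=load('scene0');b=load('side0')
crop(a,200,170,130,120,6,'pics/a.png') 
i=cv2.resize(a[1]['img'][165:295,195:325],None,fx=4.4,fy=4.4,interpolation=2)
crop(a,200,165,130,130,4.6,'pics/a.png'); crop(b,195,165,130,115,5,'pics/b.png')
for u,v in((232,240),(285,240),(292,268)): print(plane(a,u,v,.012))
for u,v in((272,186),(240,260),(315,215)): print(plane(b,u,v,.012))
E
```

```text
[ 0.43813401 -0.09063113  0.012     ]
[ 0.57399766 -0.15992115  0.012     ]
[ 0.50921157 -0.28925505  0.012     ]
[ 0.5182587  -0.27785799  0.012     ]
[0.56158648 0.09808779 0.012     ]
[ 0.37983016 -0.12528776  0.012     ]
```

View pics/a.png

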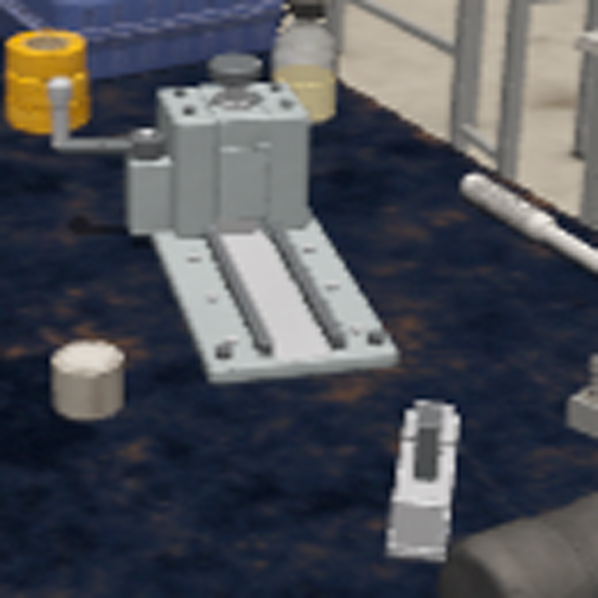

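View pics/b.png

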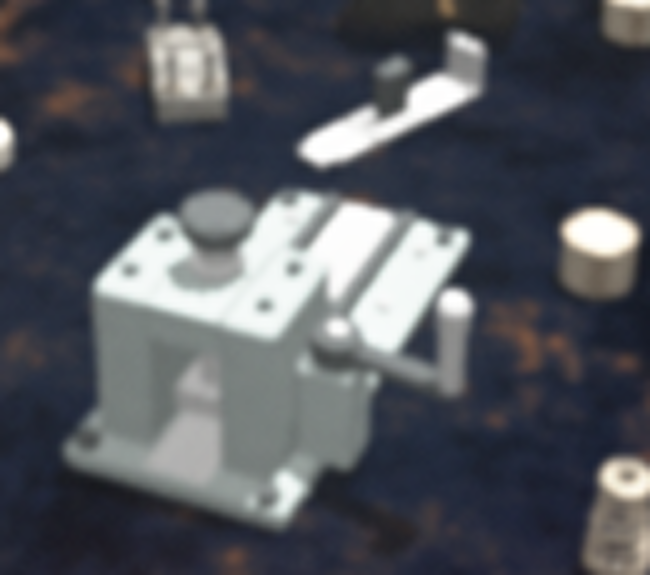

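Crop a shows the base plate's front corners at (211,376) and (398,355), its left back edge at (153,235), and the blade tail at (388–445,555). Crop b shows the plate's back corners at (67,450) and (280,522), its front corner at (470,237), and the blade nose at about (305,158).

```bash
python3 - <<'E'
from h import *
a=load('scene0');b=load('side0')
A=lambda u,v,z:plane(a,200+u/4.6,165+v/4.6,z).round(4)
B=lambda u,v,z:plane(b,195+u/5,165+v/5,z).round(4)
print('front L/R',A(211,376,.012),A(398,353,.012),'mouthL',A(153,235,.012))
print('side frontL,backL,backR',B(470,237,.012),B(280,518,.012),B(67,448,.012))
print('cap',A(236,65,.135),B(217,210,.135),'pin',A(60,84,.125),B(457,300,.125))
print('blade tail',A(388,555,0),A(445,560,0),'nose',B(300,150,.006),B(320,165,.006),'lug',A(428,425,.042),B(392,68,.042))
print('tappet',A(88,360,.031),B(600,228,.031))
E
```

```text
front L/R [ 0.4555 -0.1424  0.012 ] [ 0.5722 -0.1704  0.012 ] mouthL [0.5121 0.0502 0.012 ]
side frontL,backL,backR [ 0.4549 -0.128   0.012 ] [0.5311 0.1243 0.012 ] [0.6417 0.0894 0.012 ]
cap [0.5694 0.037  0.135 ] [0.5714 0.0544 0.135 ] pin [0.4564 0.0808 0.125 ] [0.456  0.0966 0.125 ]
blade tail [ 0.4605 -0.3289  0.    ] [ 0.4845 -0.3462  0.    ] nose [ 0.5673 -0.2221  0.006 ] [ 0.5524 -0.2056  0.006 ] lug [ 0.511  -0.2882  0.042 ] [ 0.5144 -0.2738  0.042 ]
tappet [ 0.3839 -0.1217  0.031 ] [ 0.3817 -0.1191  0.031 ]
```

```bash
cat >> h.py <<'E'
def go(x,y,z,yaw):
    "shift (units of 30 mm) and turn from the measured pose to a tool-down pose"
    from plant import r
    s=r.get_state(); Rt=R.from_euler('xyz',s['eef_rot'],degrees=True)
    T=R.from_euler('xyz',[180,0,yaw],degrees=True)
    print('xyz',(Rt.inv().apply(np.array([x,y,z])-s['tcp_pos'])/.03).round(2),'rot',(Rt.inv()*T).as_rotvec(degrees=True).round(1),'t',round(s['time_s'],2))
E
python3 - <<'E'
from h import *
go(.52,.2,.3,-60);go(.53,-.1,.3,-106.4)
E
```

```text
xyz [14.24 10.57 -3.23] rot [ 0.1 -0.  41.1] t 0.15
xyz [17.79 19.92 -3.22] rot [ 0.  -0.1 87.5] t 0.15
```

```bash
python3 -m crank '[{"xyz":[14.24,10.57,-3.2],"delta_rot":[0,0,41],"claw":0},{"xyz":[14.24,10.57,-3.2],"delta_rot":[0,0,41],"claw":0},{"xyz":[14.24,10.57,-3.2],"delta_rot":[0,0,41],"claw":0},{"xyz":[14.24,10.57,-3.2],"delta_rot":[0,0,41],"claw":0},{"xyz":[14.24,10.57,-3.2],"delta_rot":[0,0,41],"claw":0},{"xyz":[14.24,10.57,-3.2],"delta_rot":[0,0,41],"claw":0},{"xyz":[14.24,10.57,-3.2],"delta_rot":[0,0,41],"claw":0},{"xyz":[14.24,10.57,-3.2],"delta_rot":[0,0,41],"claw":0},{"xyz":[17.79,19.92,-3.2],"delta_rot":[0,0,87.5],"claw":0},{"xyz":[17.79,19.92,-3.2],"delta_rot":[0,0,87.5],"claw":0},{"xyz":[17.79,19.92,-3.2],"delta_rot":[0,0,87.5],"claw":0},{"xyz":[17.79,19.92,-3.2],"delta_rot":[0,0,87.5],"claw":0},{"xyz":[17.79,19.92,-3.2],"delta_rot":[0,0,87.5],"claw":0},{"xyz":[17.79,19.92,-3.2],"delta_rot":[0,0,87.5],"claw":0},{"xyz":[17.79,19.92,-3.2],"delta_rot":[0,0,87.5],"claw":0},{"xyz":[17.79,19.92,-3.2],"delta_rot":[0,0,87.5],"claw":0},{"xyz":[17.79,19.92,-3.2],"delta_rot":[0,0,87.5],"claw":0}]'
python3 - <<'E'
from h import *
sc=snap('wrist','w1'); print(sc[0]['joints'],sc[0]['tcp_pos'],sc[0]['eef_rot'])
crop(sc,0,0,512,384,1.5,'pics/w1.png')
E
```

```text
time_s: 2.28
tcp_pos: [0.53, -0.0987, 0.2993]
eef_rot: [180.0, 0.0, -106.3]
contact_force: [-0.3, -0.1, 0.5]
gripper_width: 0.0874
gripper_force: 0.0
[ 1.02902279e+01  4.82792764e+00 -7.32775294e+00 -6.70415111e-03
 -7.78411083e+01 -2.66059036e+01] [ 0.53000583 -0.09866377  0.29928292] [ 1.79999936e+02  7.29792230e-03 -1.06317088e+02]
```

View pics/w1.png

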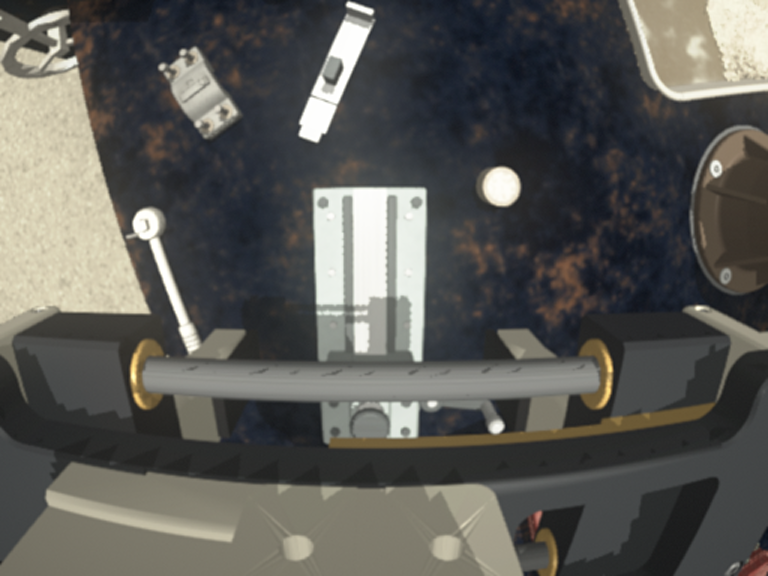

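Wrist view (1.5x): the plate front corners are at (315,188) and (426,188), and the rails at 343–354 and 387–397. The cap is at (369,418) and the pin knob at (495,420). The blade nose is at (300–320,140), its lug at (333,68) and its tail tab at (360,8).

```bash
python3 - <<'E'
from h import *
w=load('w1');W=lambda u,v,z:plane(w,u/1.5,v/1.5,z)[:2].round(4)
def ang(p,q): d=np.array(q)-p; return np.degrees(np.arctan2(d[1],d[0])).round(2),np.hypot(*d).round(4)
L,Rr=W(315,188,.012),W(426,188,.012);print('front',L,Rr,(L+Rr)/2,ang(L,Rr))
a,b=W(324,443,.012),W(418,437,.012);print('back',a,b)
for n,p,q in(('lrail in',(354,197),(354,325)),('rrail in',(387,197),(387,325))):
    P,Q=W(*p,.022),W(*q,.022);print(n,P,Q,ang(P,Q))
print('cap',W(369,416,.135),'pin',W(495,422,.125))
t,n=W(361,4,.034),(W(300,137,.006)+W(320,142,.006))/2;print('tail',t,'nose',n,ang(t,n),'lug',W(333,67,.042))
p,q=W(299,126,.006),W(314,81,.006);print('edge',ang(q,p))
E
```

```text
front [ 0.5696 -0.1658] [ 0.4579 -0.1332] [ 0.51375 -0.1495 ] (np.float64(163.73), np.float64(0.1164))
back [0.6569 0.1318] [0.5413 0.156 ]
lrail in [ 0.5326 -0.1452] [ 0.5724 -0.013 ] (np.float64(73.25), np.float64(0.1381))
rrail in [ 0.5002 -0.1357] [ 0.5378 -0.0029] (np.float64(74.19), np.float64(0.138))
cap [0.5696 0.0367] pin [0.4588 0.0864]
tail [ 0.4687 -0.3376] nose [ 0.5604 -0.2173] (np.float64(52.68), np.float64(0.1513)) lug [ 0.5146 -0.2769]
edge (np.float64(55.69), np.float64(0.0515))
```

```bash
python3 - <<'E'
from h import *
go(.5146,-.277,.16,-127)
E
```

```text
xyz [ 5.85 -1.18  4.64] rot [-0.   0.  20.7] t 2.33
```

```bash
python3 -m crank '[{"xyz":[5.85,-1.18,4.64],"delta_rot":[0,0,20.7],"claw":0},{"xyz":[5.85,-1.18,4.64],"delta_rot":[0,0,20.7],"claw":0},{"xyz":[5.85,-1.18,4.64],"delta_rot":[0,0,20.7],"claw":0},{"xyz":[5.85,-1.18,4.64],"delta_rot":[0,0,20.7],"claw":0},{"xyz":[5.85,-1.18,4.64],"delta_rot":[0,0,20.7],"claw":0},{"xyz":[5.85,-1.18,4.64],"delta_rot":[0,0,20.7],"claw":0},{"xyz":[5.85,-1.18,4.64],"delta_rot":[0,0,20.7],"claw":0}]'
python3 - <<'E'
from h import *
sc=snap('wrist','w2'); crop(sc,0,0,512,384,1.5,'pics/w2.png')
print(sc[0]['tcp_pos'],sc[0]['eef_rot'])
for p in [(.5146,-.277,.042)]: print(np.array(proj(sc,p))*1.5)
E
```

```text
time_s: 3.2
tcp_pos: [0.5154, -0.2771, 0.1613]
eef_rot: [-179.9, 0.0, -127.0]
contact_force: [-0.0, 0.8, 0.7]
gripper_width: 0.0875
gripper_force: 0.0
[ 0.51540304 -0.27709516  0.16126254] [-1.79895100e+02  4.83929549e-02 -1.27005172e+02]
[370.50138605 273.04852493]
```

View pics/w2.png

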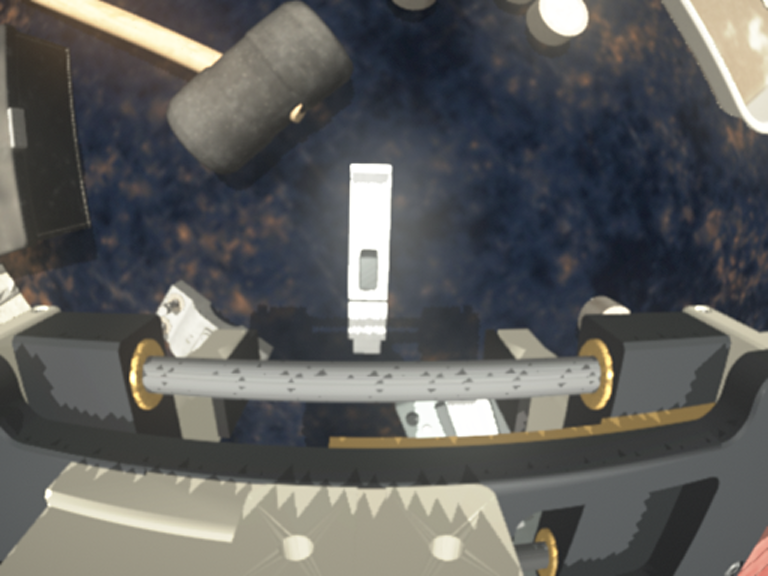

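The blade is under the open fingers: tail edge at (351–391,165), lug top at (369,273), nose end at (353–380,352).

```bash
python3 - <<'E'
from h import *
w=load('w2');W=lambda u,v,z:plane(w,u/1.5,v/1.5,z)[:2]
g=cv2.cvtColor(w[1]['img'],6)
print(g[80*2//2+47, 225:270]); print(g[190,225:270])
t=(W(351,165,.034)+W(391,165,.034))/2; n=W(366.5,352,.006); l=W(369,273,.042)
e1=[W(349.5,205,.006),W(349,298,.006)];e2=[W(391,205,.006),W(387,298,.006)]
for p,q in((t,n),(t,l),e1,e2): d=q-p;print(p.round(4),q.round(4),np.degrees(np.arctan2(d[1],d[0])).round(2),np.hypot(*d).round(4))
go(*l,.018,-127)
E
```

```text
[ 98  99 101 102 103 104 103 115 232 255 255 255 255 255 255 255 255 255
 255 255 255 255 255 255 255 255 255 255 255 255 255 255 255 255 255 222
 124  99 102 102 102 103 102 101 100]
[ 77  79  78  80  80  80 130 245 255 255 255 255 255 255 213 177 184 184
 183 182 182 183 184 184 181 185 229 255 255 255 255 255 255 196 101  90
  90  90  89  88  86  86  86  86  87]
[ 0.4697 -0.3361] [ 0.562  -0.2196] 51.61 0.1486
[ 0.4697 -0.3361] [ 0.5154 -0.2777] 51.96 0.0742
[ 0.5005 -0.3221] [ 0.5452 -0.2646] 52.16 0.0728
[ 0.4756 -0.3033] [ 0.5213 -0.2466] 51.07 0.0728
xyz [ 0.02 -0.    4.77] rot [-0.1  0.1 -0. ] t 3.25
```

```bash
python3 -m crank '[{"xyz":[0,0,1.5],"delta_rot":[0,0,1.3],"claw":0},{"xyz":[0,0,3],"delta_rot":[0,0,1.3],"claw":0},{"xyz":[0,0,4.2],"delta_rot":[0,0,1.3],"claw":0.3},{"xyz":[0,0,4.77],"delta_rot":[0,0,1.3],"claw":0.5},{"xyz":[0,0,4.77],"delta_rot":[0,0,1.3],"claw":0.6},{"xyz":[0,0,4.77],"delta_rot":[0,0,1.3],"claw":1},{"xyz":[0,0,4.77],"delta_rot":[0,0,1.3],"claw":1},{"xyz":[0,0,4.77],"delta_rot":[0,0,1.3],"claw":1},{"xyz":[0,0,4.77],"delta_rot":[0,0,1.3],"claw":1},{"xyz":[0,0,4.77],"delta_rot":[0,0,1.3],"claw":1},{"xyz":[0,0,4.77],"delta_rot":[0,0,1.3],"claw":1},{"xyz":[0,0,4.77],"delta_rot":[0,0,1.3],"claw":1}]' 30
python3 -m crank '[{"xyz":[0,0,-1],"delta_rot":[0,0,0],"claw":1},{"xyz":[0,0,-2],"delta_rot":[0,0,0],"claw":1},{"xyz":[0,0,-3],"delta_rot":[0,0,0],"claw":1},{"xyz":[0,0,-3],"delta_rot":[0,0,0],"claw":1},{"xyz":[0,0,-3],"delta_rot":[0,0,0],"claw":1}]'
python3 - <<'E'
from h import *
A=np.radians(73.7);ax=np.array([np.cos(A),np.sin(A)]);m=np.array([.5643,.0233])
p=m-.097*ax;print(p);go(*p,.12,73.7-180)
E
```

```text
time_s: 4.75
tcp_pos: [0.5148, -0.2782, 0.0172]
eef_rot: [-180.0, 0.0, -128.4]
contact_force: [0.5, -0.5, 2.2]
gripper_width: 0.0126
gripper_force: 30.0
time_s: 5.38
tcp_pos: [0.5137, -0.2776, 0.1061]
eef_rot: [179.9, -0.0, -128.4]
contact_force: [0.2, 0.5, -1.7]
gripper_width: 0.0127
gripper_force: 30.0
[ 0.53707533 -0.06980111]
xyz [-5.91  3.69 -0.46] rot [  0.1   0.  -22.1] t 5.38
```

```bash
python3 -m crank '[{"xyz":[-1.5,0.95,0],"delta_rot":[0,0,-6],"claw":1},{"xyz":[-3,1.9,0],"delta_rot":[0,0,-12],"claw":1},{"xyz":[-4.5,2.8,0],"delta_rot":[0,0,-18],"claw":1},{"xyz":[-5.5,3.4,0],"delta_rot":[0,0,-22.1],"claw":1},{"xyz":[-5.91,3.69,0],"delta_rot":[0,0,-22.1],"claw":1},{"xyz":[-5.91,3.69,0.8],"delta_rot":[0,0,-22.1],"claw":1},{"xyz":[-5.91,3.69,1.2],"delta_rot":[0,0,-22.1],"claw":1},{"xyz":[-5.91,3.69,1.2],"delta_rot":[0,0,-22.1],"claw":1},{"xyz":[-5.91,3.69,1.2],"delta_rot":[0,0,-22.1],"claw":1}]'
python3 - <<'E'
from h import *
sc=snap('wrist','w3'); crop(sc,120,60,260,195,3,'pics/w3.png')
print(sc[0]['tcp_pos'],sc[0]['eef_rot'])
E
```

```text
time_s: 6.5
tcp_pos: [0.5381, -0.0708, 0.0713]
eef_rot: [-180.0, -0.0, -106.3]
contact_force: [-0.1, 0.0, -0.7]
gripper_width: 0.0128
gripper_force: 30.0
[ 0.5380733  -0.07077708  0.07128783] [-1.79984815e+02 -8.67754402e-03 -1.06342881e+02]
```

View pics/w3.png

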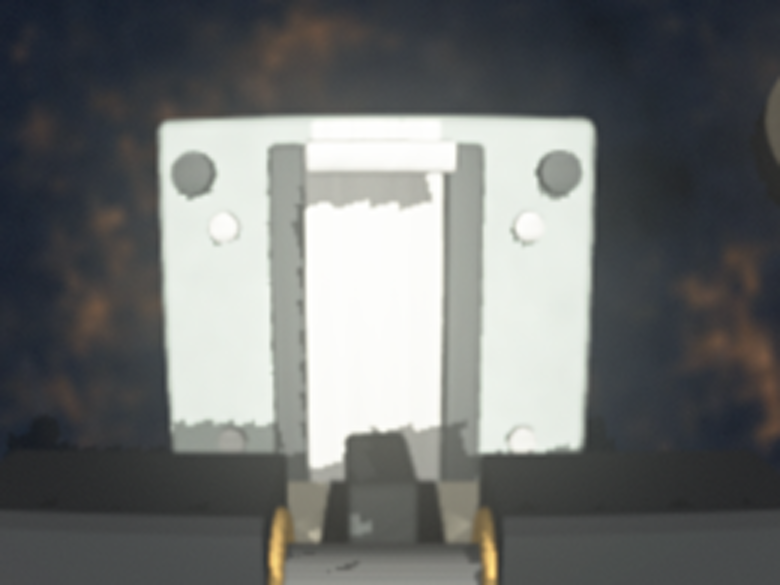

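Seen from close: plate corners at (160,120) and (596,120), rail outer edges at 270 and 484 (row 150), and the held blade's tab at 305–457 (row 150) with the blade right of its shadow.

```bash
python3 - <<'E'
from h import *
w=load('w3');W=lambda u,v,z:plane(w,120+u/3,60+v/3,z)[:2]
s=w[0];z0=s['tcp_pos'][2]-.0172
Y=np.radians(s['eef_rot'][2]);tx=np.array([np.cos(Y),np.sin(Y)]);ty=np.array([np.sin(Y),-np.cos(Y)])
T=lambda p:(np.array([(p-s['tcp_pos'][:2])@tx,(p-s['tcp_pos'][:2])@ty])*1000).round(1)
print('plate',T(W(160,120,.012)),T(W(596,120,.012)),'edges low',T(W(171,420,.012)),T(W(583,420,.012)))
print('rail out',T(W(270,150,.022)),T(W(484,150,.022)),'low',T(W(276,420,.022)),T(W(480,420,.022)))
print('tab',T(W(305,146,z0+.034)),T(W(457,146,z0+.034)))
print('blade edge row 220/420',T(W(304,220,z0+.006)),T(W(444,220,z0+.006)),T(W(305,420,z0+.006)),T(W(441,420,z0+.006)))
print('lug',T(W(348,435,z0+.042)),T(W(402,435,z0+.042)))
E
```

```text
plate [ 82.6 -58.7] [82.6 59.6] edges low [ -2.  -58.9] [-1.9 59.2]
rail out [ 73.1 -27.2] [73.1 27.7] low [  1.1 -27.1] [ 1.1 28.1]
tab [ 72.5 -12.6] [72.5 15.2]
blade edge row 220/420 [ 57.1 -15.3] [57.1 14.9] [ 12.2 -15.8] [12.3 14.9]
lug [19.9 -4.7] [19.9  5.2]
```

```bash
python3 -m crank '[{"xyz":[0,0.01,0.4],"delta_rot":[0,0,0],"claw":1},{"xyz":[0,0.01,0.8],"delta_rot":[0,0,0],"claw":1},{"xyz":[0,0.01,1.1],"delta_rot":[0,0,0],"claw":1},{"xyz":[0,0.01,1.3],"delta_rot":[0,0,0],"claw":1},{"xyz":[0,0.01,1.37],"delta_rot":[0,0,0],"claw":1},{"xyz":[0,0.01,1.38],"delta_rot":[0,0,0],"claw":1},{"xyz":[0,0.01,1.39],"delta_rot":[0,0,0],"claw":1},{"xyz":[0,0.01,1.39],"delta_rot":[0,0,0],"claw":1}]'
```

```text
time_s: 7.55
tcp_pos: [0.5377, -0.0702, 0.0295]
eef_rot: [-180.0, 0.0, -106.3]
contact_force: [0.9, -0.3, -1.4]
gripper_width: 0.0128
gripper_force: 30.0
```

```bash
python3 -m crank '[{"xyz":[0,0,0],"delta_rot":[0,0,0],"claw":0.7},{"xyz":[0,0,0],"delta_rot":[0,0,0],"claw":0.5},{"xyz":[0,0,0],"delta_rot":[0,0,0],"claw":0.5},{"xyz":[0,0,-0.5],"delta_rot":[0,0,0],"claw":0.5},{"xyz":[0,0,-1.5],"delta_rot":[0,0,0],"claw":0.5},{"xyz":[0,0,-2.4],"delta_rot":[0,0,0],"claw":0.5},{"xyz":[1.5,0,-2.4],"delta_rot":[0,0,0],"claw":0.8},{"xyz":[3,0,-2.4],"delta_rot":[0,0,0],"claw":1},{"xyz":[3.6,0,-2.4],"delta_rot":[0,0,0],"claw":1},{"xyz":[3.6,0,-2.4],"delta_rot":[0,0,0],"claw":1},{"xyz":[3.6,0,-2.4],"delta_rot":[0,0,0],"claw":1}]'
python3 - <<'E'
from h import *
sc=snap('wrist','w4'); snap('side','s4'); crop(sc,100,0,300,384,1.5,'pics/w4.png')
print(sc[0]['tcp_pos'],sc[0]['eef_rot'])
E
```

```text
time_s: 8.93
tcp_pos: [0.5076, -0.1735, 0.1017]
eef_rot: [-180.0, 0.0, -106.3]
contact_force: [0.4, -0.5, -0.2]
gripper_width: 0.0024
gripper_force: 0.0
[ 0.50763606 -0.17346968  0.10166225] [-1.79965139e+02  1.02016709e-02 -1.06293938e+02]
```

View pics/w4.png

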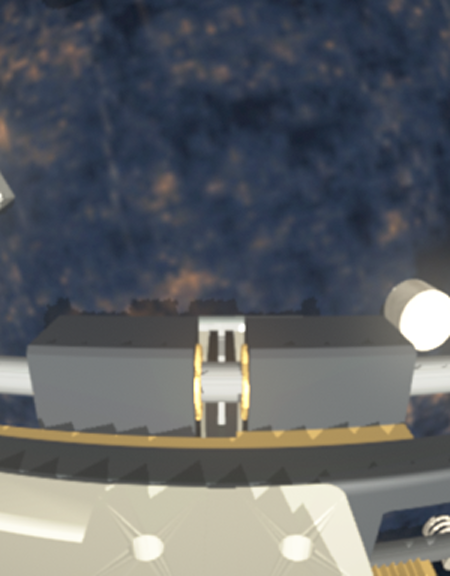

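The gripper is closed behind the fixture and released cleanly; the blade is hidden by the gripper body and the tappet at (420,310) is well clear. Next I push to about 12 mm short and then measure.

```bash
python3 -m crank '[{"xyz":[0,0,1],"delta_rot":[0,0,0],"claw":1},{"xyz":[0,0,2.25],"delta_rot":[0,0,0],"claw":1},{"xyz":[-0.3,0,2.25],"delta_rot":[0,0,0],"claw":1},{"xyz":[-0.5,0,2.25],"delta_rot":[0,0,0],"claw":1},{"xyz":[-0.7,0,2.25],"delta_rot":[0,0,0],"claw":1},{"xyz":[-0.9,0,2.25],"delta_rot":[0,0,0],"claw":1},{"xyz":[-1.1,0,2.25],"delta_rot":[0,0,0],"claw":1},{"xyz":[-1.3,0,2.25],"delta_rot":[0,0,0],"claw":1},{"xyz":[-1.5,0,2.25],"delta_rot":[0,0,0],"claw":1},{"xyz":[-1.7,0,2.25],"delta_rot":[0,0,0],"claw":1},{"xyz":[-1.9,0,2.25],"delta_rot":[0,0,0],"claw":1},{"xyz":[-2.1,0,2.25],"delta_rot":[0,0,0],"claw":1},{"xyz":[-2.3,0,2.25],"delta_rot":[0,0,0],"claw":1},{"xyz":[-2.45,0,2.25],"delta_rot":[0,0,0],"claw":1},{"xyz":[-2.55,0,2.25],"delta_rot":[0,0,0],"claw":1},{"xyz":[-2.6,0,2.25],"delta_rot":[0,0,0],"claw":1},{"xyz":[-2.6,0,2.25],"delta_rot":[0,0,0],"claw":1},{"xyz":[-2.6,0,2.25],"delta_rot":[0,0,0],"claw":1}]'
python3 - <<'E'
from h import *
s=snap('scene','c5'); F=s[0]['tcp_pos'][:2]-[.5651,.0227]
print('fix x',F@[.2813,.9596],'y',F@[-.9596,.2813])
b=snap('side','s5');w=snap('wrist','w5')
def tile(sc,c,fx):
    u,v=map(int,c);return cv2.resize(sc[1]['img'][v-45:v+45,u-45:u+45],(390,390),interpolation=2)
pa=proj(s,(.555,-.02,.04));pb=proj(b,(.555,-.02,.04));print(pa,pb)
cv2.imwrite('pics/t5.png',np.hstack([tile(s,pa,0),tile(b,pb,0)]))
E
```

```text
time_s: 11.28
tcp_pos: [0.529, -0.0991, 0.0338]
eef_rot: [180.0, 0.0, -106.3]
contact_force: [0.1, -0.3, -0.1]
gripper_width: 0.0005
gripper_force: 0.0
fix x -0.12702268208588371 y 0.00034834149761092794
(np.float64(255.54229247751292), np.float64(213.96505780167885)) (np.float64(249.74289201149614), np.float64(222.7735688225131))
```

View pics/t5.png

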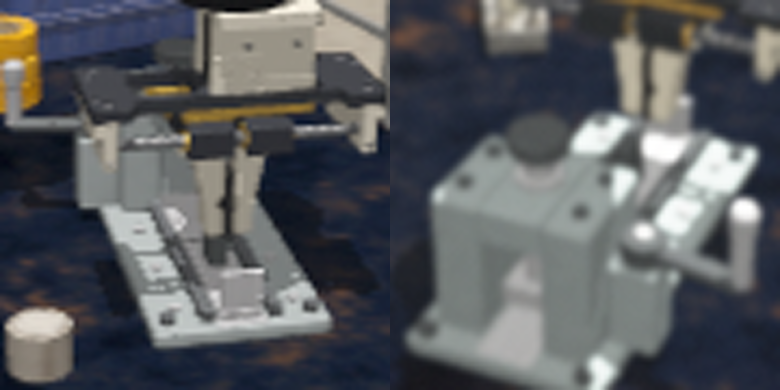

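```bash
python3 - <<'E'
from h import *
s=load('c5');b=load('s5');ax=np.array([.2813,.9596]);ay=np.array([-.9596,.2813]);m=np.array([.5651,.0227])
P=lambda x,y,z:(*(m+x*ax+y*ay),z)
def q(n,p): 
    a=proj(s,p);c=proj(b,p);print(n,((np.array(a)-[210,168])*4.333).round(),((np.array(c)-[204,177])*4.333+[390,0]).round())
q('tcp',(*s[0]['tcp_pos'],))
for x in(-.117,-.172):
    q(f'tabtop {x}',P(x,0,.046));q('lug',P(x+.075,0,.054));q('tabbot',P(x,0,.012))
q('plate front',P(-.18,.06,.012));q('mouth',P(0,0,.012))
E
```

```text
tcp [221. 259.] [645. 141.]
tabtop -0.117 [219. 237.] [639. 132.]
lug [194. 181.] [590. 182.]
tabbot [217. 281.] [638. 176.]
tabtop -0.172 [239. 274.] [670.  92.]
lug [212. 213.] [627. 137.]
tabbot [237. 320.] [669. 135.]
plate front [151. 334.] [756. 149.]
mouth [180. 209.] [561. 276.]
```

The tab still stands at fixture x of about -172, on the near side of the fingers, so the fingers seem to be between the tab and the lug. I'll check this numerically in the wrist frame.

```bash
python3 - <<'E'
from h import *
w=load('w5');g=cv2.cvtColor(w[1]['img'],6);ax=np.array([.2813,.9596]);ay=np.array([-.9596,.2813]);m=np.array([.5651,.0227])
P=lambda x,y,z:(*(m+x*ax+y*ay),z)
for x,z in((-.180,.012),(-.172,.022),(-.172,.046),(-.172,.018),(-.14,.018),(-.127,.034)): print(x,z,np.round(proj(w,P(x,0,z)),1))
cols=[int(proj(w,P(-.172,y,.018))[0]) for y in(-.024,-.008,0,.008,.024)]
print(cols)
for v in range(40,230,4): print(v,g[v,cols], end=' | ')
E
```

```text
-0.18 0.012 [244.7 138.3]
-0.172 0.022 [244.6 151.6]
-0.172 0.046 [244.2 156.7]
-0.172 0.018 [244.6 150.9]
-0.14 0.018 [244.6 197.1]
-0.127 0.034 [244.5 223. ]
[208, 232, 244, 256, 280]
40 [37 34 31 32 33] | 44 [41 35 31 31 35] | 48 [45 35 33 31 33] | 52 [45 35 32 29 34] | 56 [42 35 31 29 36] | 60 [41 37 33 30 39] | 64 [37 40 37 33 43] | 68 [38 41 39 30 48] | 72 [40 41 37 32 52] | 76 [41 38 37 36 47] | 80 [44 37 35 36 43] | 84 [45 40 39 38 42] | 88 [47 43 44 43 42] | 92 [46 48 46 47 42] | 96 [54 56 52 47 43] | 100 [60 64 55 49 45] | 104 [76 70 60 53 47] | 108 [78 66 60 56 50] | 112 [77 62 57 56 55] | 116 [74 61 57 57 60] | 120 [70 63 63 61 64] | 124 [73 69 68 67 65] | 128 [74 74 72 69 67] | 132 [76 80 75 72 68] | 136 [82 95 91 92 81] | 140 [227 237 242 240 226] | 144 [241 253 253 252 239] | 148 [242 253 253 252 242] | 152 [130 243 243 240 137] | 156 [160 151 151 151 158] | 160 [159 244 246 244 158] | 164 [160 252 252 252 160] | 168 [161 244 245 247 159] | 172 [161 225 228 240 159] | 176 [160 252 253 252 159] | 180 [160 252 253 252 159] | 184 [160 252 252 251 159] | 188 [159 252 252 251 159] | 192 [157 252 252 251 157] | 196 [156 252 252 251 156] | 200 [153 252 252 251 155] | 204 [111 240 183 177 155] | 208 [108 184 182 177 154] | 212 [ 79  85 181 175  81] | 216 [ 75  80 180 173  77] | 220 [ 72  76 115 162  74] | 224 [ 69  73  69 141  72] | 228 [ 66  69  66 136  67] |
```

Confirmed: the blade has not moved (tab back at about -170) and the fingers went over the tab. I'll back up over it, settle at depth behind the tab, and check before pushing.

```bash
python3 -m crank '[{"xyz":[0,0,-1],"delta_rot":[0,0,0],"claw":1},{"xyz":[0,0,-1.7],"delta_rot":[0,0,0],"claw":1},{"xyz":[0,0,-1.7],"delta_rot":[0,0,0],"claw":1},{"xyz":[0,0,-1.7],"delta_rot":[0,0,0],"claw":1},{"xyz":[1.3,0,-1.7],"delta_rot":[0,0,0],"claw":1},{"xyz":[2.6,0,-1.7],"delta_rot":[0,0,0],"claw":1},{"xyz":[2.6,0,-1.7],"delta_rot":[0,0,0],"claw":1},{"xyz":[2.6,0,-1.7],"delta_rot":[0,0,0],"claw":1},{"xyz":[2.6,0,0],"delta_rot":[0,0,0],"claw":1},{"xyz":[2.6,0,0],"delta_rot":[0,0,0],"claw":1},{"xyz":[2.6,0,0],"delta_rot":[0,0,0],"claw":1},{"xyz":[2.6,0,0],"delta_rot":[0,0,0],"claw":1}]'
python3 -m crank '[{"xyz":[-0.2,0,0],"delta_rot":[0,0,0],"claw":1},{"xyz":[-0.4,0,0],"delta_rot":[0,0,0],"claw":1},{"xyz":[-0.6,0,0],"delta_rot":[0,0,0],"claw":1},{"xyz":[-0.7,0,0],"delta_rot":[0,0,0],"claw":1},{"xyz":[-0.8,0,0],"delta_rot":[0,0,0],"claw":1},{"xyz":[-0.9,0,0],"delta_rot":[0,0,0],"claw":1},{"xyz":[-1.0,0,0],"delta_rot":[0,0,0],"claw":1}]'
python3 - <<'E'
from h import *
w=snap('wrist','w6');s=snap('scene','c6');F=w[0]['tcp_pos'][:2]-[.5651,.0227];print('fix',F@[.2813,.9596],F@[-.9596,.2813])
d=cv2.absdiff(s[1]['img'],load('c5')[1]['img']).max(2)
print(np.array(load('c5')[1]['img'])[222:246:2,264][:,1],s[1]['img'][222:246:2,264][:,1])
E
```

```text
time_s: 12.92
tcp_pos: [0.5085, -0.1736, 0.0354]
eef_rot: [-179.9, 0.0, -106.2]
contact_force: [-0.3, 0.5, -0.2]
gripper_width: 0.0004
gripper_force: 0.0
time_s: 13.8
tcp_pos: [0.5156, -0.1449, 0.0337]
eef_rot: [180.0, -0.0, -106.3]
contact_force: [-0.3, 0.6, -0.3]
gripper_width: 0.0007
gripper_force: 0.0
fix -0.17476317183515983 0.0003194758525926464
[ 71  65  78 121 180 147 146 146 144 141 205 148] [102 146 147 146 135 121 121 120 121 117 134 116]
```

```bash
python3 -m crank '[{"xyz":[0.3,0,-1],"delta_rot":[0,0,0],"claw":1},{"xyz":[0.3,0,-3],"delta_rot":[0,0,0],"claw":1},{"xyz":[0.3,0,-5],"delta_rot":[0,0,0],"claw":1},{"xyz":[-1.5,0,-5.6],"delta_rot":[0,0,0],"claw":1},{"xyz":[-3.5,0,-5.6],"delta_rot":[0,0,0],"claw":1},{"xyz":[-5,0,-5.6],"delta_rot":[0,0,0],"claw":1},{"xyz":[-5,0,-5.6],"delta_rot":[0,0,0],"claw":1},{"xyz":[-5,0,-5.6],"delta_rot":[0,0,0],"claw":1}]'
python3 - <<'E'
from h import *
w=snap('wrist','w7');crop(w,170,60,150,190,3.1,'pics/w7.png');F=w[0]['tcp_pos'][:2]-[.5651,.0227];print('fix',F@[.2813,.9596],F@[-.9596,.2813],w[0]['tcp_pos'])
E
```

```text
time_s: 14.9
tcp_pos: [0.5574, -0.0011, 0.2015]
eef_rot: [180.0, -0.0, -106.3]
contact_force: [0.1, -0.7, -0.1]
gripper_width: 0.0006
gripper_force: 0.0
fix -0.025033174635253643 0.000664915985472938 [ 0.55741982 -0.0011357   0.20153247]
```

View pics/w7.png

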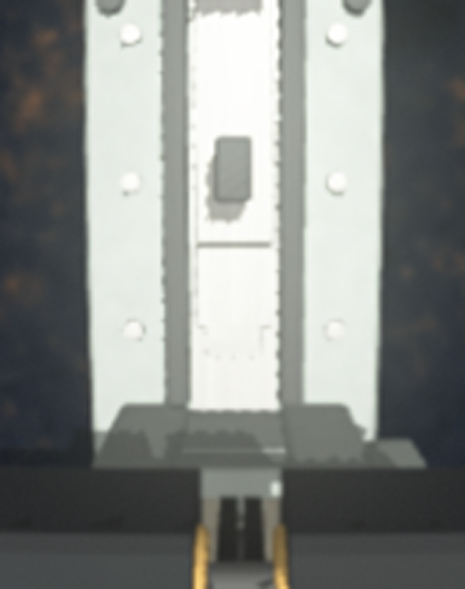

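The blade lies in the channel with its depth line at crop (235,243), lug at (233,168), nose end near row 350 and head front edge at row ~408. It is still fully outside the slot.

```bash
python3 - <<'E'
from h import *
w=load('w7');m=np.array([.5651,.0227]);ax=np.array([.2813,.9596]);ay=np.array([-.9596,.2813])
def W(u,v,z):
    p=plane(w,170+u/3.1,60+v/3.1,z)[:2]-m;return (np.array([p@ax,p@ay])*1000).round(1)
print('line',W(197,243,.018),W(271,243,.018),'lug top tail edge',W(233,137,.054),W(233,200,.054),'tab?',W(233,0,.046))
print('head top front',W(235,404,.102),'rails',W(177,300,.022),W(291,300,.022),'nose',W(234,350,.018))
P=lambda x,y,z:(*(m+x*ax+y*ay),z)
print('exp tab row',proj(w,P(-.17,0,.046)))
g=cv2.cvtColor(w[1]['img'],6);u=int(170+233/3.1);print(g[0:75,u])
E
```

```text
line [-65.4 -14.4] [-65.4  14.8] lug top tail edge [-1.061e+02 -1.000e-01] [-83.6  -0. ] tab? [-157.2   -0.2]
head top front [-21.3   0.9] rails [-43.1 -22.3] [-43.2  22.7] nose [-22.2   0.2]
exp tab row (np.float64(245.36120301994166), np.float64(49.210760879736114))
[ 27  31  32  34  33  33  33  35  35  36  38  38  42  42  43  42  42  42
  41  43  43  45  45  49  48  50  51  53  56  57  60  62  62  63  62  61
  60  60  60  60  63  65  64  67  69  69  68  97 187 249 254 253 254 249
 190 119 103 109 135 170 183 184 183 204 241 253 255 254 254 254 254 254
 254 254 254]
```

```bash
python3 -m crank '[{"xyz":[2,0,0],"delta_rot":[0,0,0],"claw":1},{"xyz":[4,0,0],"delta_rot":[0,0,0],"claw":1},{"xyz":[5.8,0,0],"delta_rot":[0,0,0],"claw":1},{"xyz":[5.8,0,1.8],"delta_rot":[0,0,0],"claw":1},{"xyz":[5.8,0,3.6],"delta_rot":[0,0,0],"claw":1},{"xyz":[5.8,0,5.2],"delta_rot":[0,0,0],"claw":1},{"xyz":[5.8,0,5.7],"delta_rot":[0,0,0],"claw":1},{"xyz":[5.8,0,5.7],"delta_rot":[0,0,0],"claw":1},{"xyz":[5.8,0,5.7],"delta_rot":[0,0,0],"claw":1},{"xyz":[5.5,0,5.7],"delta_rot":[0,0,0],"claw":1},{"xyz":[5.2,0,5.7],"delta_rot":[0,0,0],"claw":1},{"xyz":[5,0,5.7],"delta_rot":[0,0,0],"claw":1},{"xyz":[4.8,0,5.7],"delta_rot":[0,0,0],"claw":1},{"xyz":[4.6,0,5.7],"delta_rot":[0,0,0],"claw":1},{"xyz":[4.4,0,5.7],"delta_rot":[0,0,0],"claw":1},{"xyz":[4.4,0,5.7],"delta_rot":[0,0,0],"claw":1}]'
python3 - <<'E'
from h import *
w=snap('wrist','w8');s=snap('scene','c8');F=w[0]['tcp_pos'][:2]-[.5651,.0227];print('fix',F@[.2813,.9596],F@[-.9596,.2813])
ax=np.array([.2813,.9596]);ay=np.array([-.9596,.2813]);m=np.array([.5651,.0227]);P=lambda x,y,z:(*(m+x*ax+y*ay),z)
g=cv2.cvtColor(w[1]['img'],6)
for x in(-.18,-.17,-.16,-.15,-.14):u,v=proj(w,P(x,0,.018));print(x,round(v),end=' ')
print(g[120:230:2,245])
E
```

```text
time_s: 16.95
tcp_pos: [0.5208, -0.1274, 0.0307]
eef_rot: [180.0, -0.0, -106.3]
contact_force: [0.4, -0.1, -0.3]
gripper_width: 0.0005
gripper_force: 0.0
fix -0.15653498702442276 0.0002819699590052506
-0.18 183 -0.17 198 -0.16 212 -0.15 225 -0.14 238 [ 52  53  56  59  61  63  66  69  71  73  75  78  82  84  84  82  81  79
  78  80  84  87  90  93  94  97  98  97  98 138 218 253 255 255 255 255
 255 255 226 215 189 164 158 159 158 189 226 223 221 216 145  93  92  87
  85]
```

```bash
python3 - <<'E'
from h import *
snap('side','s8')
ax=np.array([.2813,.9596]);ay=np.array([-.9596,.2813]);m=np.array([.5651,.0227]);P=lambda x,y,z:(*(m+x*ax+y*ay),z)
for n in('s4','s5','s8'):
    sc=load(n);g=cv2.cvtColor(sc[1]['img'],6);f=sc[0]['tcp_pos'][:2]-m
    print(n,'tcp x',(f@ax).round(3))
    for h in(.03,.05): print(h,[(int(x*1000),int(g[int(round(v)),int(round(u))])) for x in np.arange(-.13,-.004,.007) for u,v in[proj(sc,P(x,0,h))]])
E
```

```text
s4 tcp x -0.204
0.03 [(-130, 164), (-123, 126), (-115, 85), (-108, 72), (-101, 113), (-94, 204), (-87, 219), (-80, 203), (-73, 191), (-66, 162), (-59, 156), (-52, 158), (-45, 153), (-38, 148), (-31, 151), (-24, 158), (-17, 150), (-10, 128)]
0.05 [(-130, 99), (-123, 83), (-115, 79), (-108, 106), (-101, 106), (-94, 107), (-87, 92), (-80, 70), (-73, 89), (-66, 117), (-59, 104), (-52, 112), (-45, 144), (-38, 157), (-31, 156), (-24, 119), (-17, 116), (-10, 142)]
s5 tcp x -0.127
0.03 [(-130, 253), (-123, 206), (-115, 100), (-108, 66), (-101, 113), (-94, 209), (-87, 246), (-80, 238), (-73, 199), (-66, 165), (-59, 158), (-52, 158), (-45, 154), (-38, 149), (-31, 152), (-24, 158), (-17, 152), (-10, 128)]
0.05 [(-130, 102), (-123, 122), (-115, 126), (-108, 93), (-101, 83), (-94, 82), (-87, 79), (-80, 70), (-73, 91), (-66, 119), (-59, 104), (-52, 111), (-45, 144), (-38, 157), (-31, 157), (-24, 120), (-17, 117), (-10, 143)]
s8 tcp x -0.157
0.03 [(-130, 163), (-123, 123), (-115, 79), (-108, 66), (-101, 101), (-94, 145), (-87, 156), (-80, 144), (-73, 144), (-66, 157), (-59, 158), (-52, 158), (-45, 153), (-38, 149), (-31, 152), (-24, 158), (-17, 150), (-10, 128)]
0.05 [(-130, 108), (-123, 102), (-115, 84), (-108, 82), (-101, 83), (-94, 83), (-87, 79), (-80, 69), (-73, 84), (-66, 116), (-59, 104), (-52, 112), (-45, 144), (-38, 157), (-31, 156), (-24, 120), (-17, 117), (-10, 141)]
```

```bash
python3 -m crank '[{"xyz":[-0.2,0,-0.35],"delta_rot":[0,0,0],"claw":1},{"xyz":[-0.5,0,-0.35],"delta_rot":[0,0,0],"claw":1},{"xyz":[-0.8,0,-0.35],"delta_rot":[0,0,0],"claw":1},{"xyz":[-1.1,0,-0.35],"delta_rot":[0,0,0],"claw":1},{"xyz":[-1.3,0,-0.35],"delta_rot":[0,0,0],"claw":1},{"xyz":[-1.5,0,-0.35],"delta_rot":[0,0,0],"claw":1},{"xyz":[-1.7,0,-0.35],"delta_rot":[0,0,0],"claw":1},{"xyz":[-1.7,0,-0.35],"delta_rot":[0,0,0],"claw":1},{"xyz":[-1.7,0,-0.35],"delta_rot":[0,0,0],"claw":1}]'
python3 - <<'E'
from h import *
snap('side','s9');w=snap('wrist','w9')
ax=np.array([.2813,.9596]);ay=np.array([-.9596,.2813]);m=np.array([.5651,.0227]);P=lambda x,y,z:(*(m+x*ax+y*ay),z)
for n in('s5','s9'):
    sc=load(n);g=cv2.cvtColor(sc[1]['img'],6);f=sc[0]['tcp_pos'][:2]-m
    print(n,'tcp x',(f@ax).round(4))
    for h in(.03,.05): print(h,[(int(x*1000),int(g[int(round(v)),int(round(u))])) for x in np.arange(-.13,-.004,.007) for u,v in[proj(sc,P(x,0,h))]])
g=cv2.cvtColor(w[1]['img'],6)
print([(int(x*1000),int(g[int(v),int(u)])) for x in np.arange(-.185,-.1,.003) for u,v in[proj(w,P(x,0,.018))]])
E
```

```text
time_s: 18.23
tcp_pos: [0.5349, -0.0789, 0.0412]
eef_rot: [180.0, -0.0, -106.3]
contact_force: [0.5, -0.7, 0.2]
gripper_width: 0.0003
gripper_force: 0.0
s5 tcp x -0.127
0.03 [(-130, 253), (-123, 206), (-115, 100), (-108, 66), (-101, 113), (-94, 209), (-87, 246), (-80, 238), (-73, 199), (-66, 165), (-59, 158), (-52, 158), (-45, 154), (-38, 149), (-31, 152), (-24, 158), (-17, 152), (-10, 128)]
0.05 [(-130, 102), (-123, 122), (-115, 126), (-108, 93), (-101, 83), (-94, 82), (-87, 79), (-80, 70), (-73, 91), (-66, 119), (-59, 104), (-52, 111), (-45, 144), (-38, 157), (-31, 157), (-24, 120), (-17, 117), (-10, 143)]
s9 tcp x -0.106
0.03 [(-130, 253), (-123, 215), (-115, 117), (-108, 71), (-101, 113), (-94, 208), (-87, 245), (-80, 240), (-73, 239), (-66, 248), (-59, 243), (-52, 210), (-45, 161), (-38, 150), (-31, 153), (-24, 158), (-17, 151), (-10, 128)]
0.05 [(-130, 178), (-123, 151), (-115, 109), (-108, 92), (-101, 84), (-94, 83), (-87, 80), (-80, 76), (-73, 122), (-66, 197), (-59, 184), (-52, 139), (-45, 146), (-38, 160), (-31, 157), (-24, 121), (-17, 117), (-10, 142)]
[(-185, 80), (-182, 83), (-179, 229), (-176, 254), (-173, 254), (-169, 202), (-166, 254), (-163, 251), (-160, 194), (-157, 206), (-154, 253), (-151, 253), (-148, 253), (-145, 253), (-142, 253), (-139, 253), (-136, 253), (-133, 253), (-130, 253), (-127, 252), (-124, 252), (-121, 252), (-118, 252), (-115, 252), (-112, 203), (-109, 177), (-106, 161), (-103, 87), (-100, 84)]
```

```bash
python3 -m crank '[{"xyz":[0.3,0,-0.5],"delta_rot":[0,0,0],"claw":1},{"xyz":[0.3,0,-2],"delta_rot":[0,0,0],"claw":1},{"xyz":[0,0,-4],"delta_rot":[0,0,0],"claw":1},{"xyz":[-1.5,0,-5.35],"delta_rot":[0,0,0],"claw":1},{"xyz":[-2.7,0,-5.35],"delta_rot":[0,0,0],"claw":1},{"xyz":[-2.7,0,-5.35],"delta_rot":[0,0,0],"claw":1},{"xyz":[-2.7,0,-5.35],"delta_rot":[0,0,0],"claw":1}]'
cat >> h.py <<'E'
ax=np.array([.2813,.9596]);ay=np.array([-.9596,.2813]);m=np.array([.5651,.0227]);P=lambda x,y,z:(*(m+x*ax+y*ay),z)
def prof(w,y,z,x0,x1,dx=.001):
    g=cv2.cvtColor(w[1]['img'],6).astype(np.float32); X=np.arange(x0,x1,dx)
    uv=np.array([proj(w,P(x,y,z)) for x in X],np.float32)
    return X,cv2.remap(g,uv[:,:1].copy(),uv[:,1:].copy(),1).ravel().astype(int)
def fixx(s): f=s['tcp_pos'][:2]-m; return (f@ax).round(4),(f@ay).round(4)
E
python3 - <<'E'
from h import *
w=snap('wrist','w10');print(fixx(w[0]))
for n in('w7','w10'):
    for y in(-.011,.011,0):
        X,p=prof(load(n),y,.018,-.15,0,.002);print(n,y,list(zip((X*1000).round().astype(int).tolist(),p.tolist())) if y else p.tolist())
E
```

```text
time_s: 19.2
tcp_pos: [0.5573, -0.0017, 0.2022]
eef_rot: [180.0, -0.0, -106.3]
contact_force: [0.5, -0.7, -0.3]
gripper_width: 0.0004
gripper_force: 0.0
(np.float64(-0.0256), np.float64(0.0006))
w7 -0.011 [(-150, 253), (-148, 253), (-146, 253), (-144, 253), (-142, 253), (-140, 253), (-138, 253), (-136, 253), (-134, 253), (-132, 253), (-130, 252), (-128, 252), (-126, 252), (-124, 252), (-122, 252), (-120, 252), (-118, 252), (-116, 252), (-114, 252), (-112, 252), (-110, 252), (-108, 252), (-106, 252), (-104, 252), (-102, 252), (-100, 251), (-98, 237), (-96, 229), (-94, 222), (-92, 202), (-90, 205), (-88, 229), (-86, 233), (-84, 208), (-82, 200), (-80, 222), (-78, 231), (-76, 223), (-74, 243), (-72, 250), (-70, 250), (-68, 247), (-66, 192), (-64, 214), (-62, 250), (-60, 250), (-58, 250), (-56, 250), (-54, 249), (-52, 249), (-50, 249), (-48, 249), (-46, 249), (-44, 249), (-42, 248), (-40, 248), (-38, 248), (-36, 248), (-34, 248), (-32, 240), (-30, 239), (-28, 243), (-26, 244), (-24, 240), (-22, 232), (-20, 241), (-18, 245), (-16, 245), (-14, 245), (-12, 244), (-10, 244), (-8, 244), (-6, 
[... 2889 characters left out ...]
-54, 249), (-52, 248), (-50, 248), (-48, 248), (-46, 248), (-44, 248), (-42, 247), (-40, 247), (-38, 246), (-36, 246), (-34, 241), (-32, 233), (-30, 237), (-28, 235), (-26, 237), (-24, 236), (-22, 237), (-20, 241), (-18, 244), (-16, 244), (-14, 244), (-12, 243), (-10, 243), (-8, 242), (-6, 242), (-4, 242), (-2, 242)]
w10 0 [254, 254, 254, 254, 254, 254, 254, 254, 254, 254, 254, 254, 254, 254, 254, 253, 253, 253, 253, 253, 251, 204, 167, 167, 167, 166, 164, 165, 163, 161, 161, 158, 157, 146, 153, 180, 181, 194, 239, 251, 252, 251, 199, 227, 251, 251, 250, 250, 250, 250, 250, 250, 250, 249, 249, 249, 249, 248, 248, 246, 245, 244, 242, 242, 237, 219, 242, 244, 244, 244, 244, 243, 243, 243, 243]
```

The blade has not moved (line still at -65.4) even though the fingers crossed both the tab and lug positions. The real tips must ride higher than the TCP suggests, so I'll push lower, at TCP z ≈ 0.018.

```bash
python3 -m crank '[{"xyz":[2,0,0],"delta_rot":[0,0,0],"claw":1},{"xyz":[4,0,0],"delta_rot":[0,0,0],"claw":1},{"xyz":[6,0,0],"delta_rot":[0,0,0],"claw":1},{"xyz":[6,0,2],"delta_rot":[0,0,0],"claw":1},{"xyz":[6,0,4],"delta_rot":[0,0,0],"claw":1},{"xyz":[6,0,5.6],"delta_rot":[0,0,0],"claw":1},{"xyz":[6,0,6],"delta_rot":[0,0,0],"claw":1},{"xyz":[6,0,6.13],"delta_rot":[0,0,0],"claw":1},{"xyz":[6,0,6.13],"delta_rot":[0,0,0],"claw":1},{"xyz":[6,0,6.13],"delta_rot":[0,0,0],"claw":1}]'
python3 -m crank '[{"xyz":[-0.3,0,0],"delta_rot":[0,0,0],"claw":1},{"xyz":[-0.6,0,0],"delta_rot":[0,0,0],"claw":1},{"xyz":[-0.8,0,0],"delta_rot":[0,0,0],"claw":1},{"xyz":[-1.0,0,0],"delta_rot":[0,0,0],"claw":1},{"xyz":[-1.1,0,0],"delta_rot":[0,0,0],"claw":1},{"xyz":[-1.2,0,0],"delta_rot":[0,0,0],"claw":1},{"xyz":[-1.3,0,0],"delta_rot":[0,0,0],"claw":1},{"xyz":[-1.4,0,0],"delta_rot":[0,0,0],"claw":1},{"xyz":[-1.5,0,0],"delta_rot":[0,0,0],"claw":1}]'
python3 - <<'E'
from h import *
w=snap('wrist','w11');b=snap('side','s11');print(fixx(w[0]))
for n in('w8','w11'): X,p=prof(load(n),0.0,.018,-.185,-.14,.0025);print(n,fixx(load(n)[0]),p.tolist())
E
```

```text
time_s: 20.5
tcp_pos: [0.5084, -0.1739, 0.0195]
eef_rot: [-179.8, 0.0, -106.3]
contact_force: [0.6, 0.4, 0.2]
gripper_width: 0.0004
gripper_force: 0.0
time_s: 21.62
tcp_pos: [0.5199, -0.1306, 0.0179]
eef_rot: [-180.0, -0.0, -106.3]
contact_force: [-1.2, -2.0, 1.9]
gripper_width: 0.0003
gripper_force: 1.8
(np.float64(-0.1598), np.float64(0.0003))
w8 (np.float64(-0.1565), np.float64(0.0003)) [97, 206, 255, 255, 255, 255, 215, 177, 158, 159, 223, 221, 202, 92, 87, 83, 81, 78]
w11 (np.float64(-0.1598), np.float64(0.0003)) [106, 226, 255, 255, 255, 234, 234, 234, 233, 212, 98, 94, 91, 89, 84, 91, 138, 183]
```

```bash
python3 -m crank '[{"xyz":[-0.15,0,0],"delta_rot":[0,0,0],"claw":1},{"xyz":[-0.3,0,0],"delta_rot":[0,0,0],"claw":1},{"xyz":[-0.45,0,0],"delta_rot":[0,0,0],"claw":1},{"xyz":[-0.6,0,0],"delta_rot":[0,0,0],"claw":1},{"xyz":[-0.75,0,0],"delta_rot":[0,0,0],"claw":1},{"xyz":[-0.9,0,0],"delta_rot":[0,0,0],"claw":1},{"xyz":[-1.0,0,0],"delta_rot":[0,0,0],"claw":1},{"xyz":[-1.0,0,0],"delta_rot":[0,0,0],"claw":1}]'
python3 -m crank '[{"xyz":[0.2,0,0],"delta_rot":[0,0,0],"claw":1},{"xyz":[0.4,0,-2],"delta_rot":[0,0,0],"claw":1},{"xyz":[0.4,0,-4],"delta_rot":[0,0,0],"claw":1},{"xyz":[-1,0,-6.1],"delta_rot":[0,0,0],"claw":1},{"xyz":[-3,0,-6.1],"delta_rot":[0,0,0],"claw":1},{"xyz":[-3.4,0,-6.1],"delta_rot":[0,0,0],"claw":1},{"xyz":[-3.4,0,-6.1],"delta_rot":[0,0,0],"claw":1},{"xyz":[-3.4,0,-6.1],"delta_rot":[0,0,0],"claw":1}]'
python3 - <<'E'
from h import *
w=snap('wrist','w12');print(fixx(w[0]))
for y in(-.008,.011,0): X,p=prof(w,y,.018,-.15,.004,.002);print(y,p.tolist())
E
```

```text
time_s: 22.72
tcp_pos: [0.5284, -0.1015, 0.0178]
eef_rot: [-180.0, 0.0, -106.3]
contact_force: [-0.2, -0.7, 0.7]
gripper_width: 0.0006
gripper_force: 0.4
time_s: 23.72
tcp_pos: [0.5562, -0.0047, 0.2]
eef_rot: [179.9, -0.0, -106.3]
contact_force: [-0.2, -0.3, 0.1]
gripper_width: 0.0002
gripper_force: 0.0
(np.float64(-0.0288), np.float64(0.0009))
-0.008 [253, 253, 253, 253, 253, 253, 253, 253, 253, 253, 253, 253, 253, 253, 250, 253, 252, 237, 168, 183, 190, 204, 243, 252, 253, 253, 253, 253, 253, 253, 252, 252, 252, 252, 252, 252, 252, 252, 252, 252, 251, 251, 251, 251, 251, 251, 250, 250, 235, 206, 166, 154, 150, 149, 148, 146, 145, 143, 143, 141, 141, 147, 167, 213, 244, 246, 245, 229, 171, 241, 244, 244, 243, 243, 243, 238, 188]
0.011 [254, 254, 254, 254, 254, 254, 254, 253, 253, 253, 253, 253, 253, 253, 251, 254, 254, 243, 201, 225, 211, 232, 248, 253, 253, 253, 253, 253, 253, 252, 252, 252, 252, 252, 252, 252, 252, 252, 251, 251, 251, 251, 250, 250, 250, 250, 250, 250, 250, 250, 249, 249, 249, 249, 249, 248, 248, 248, 248, 247, 247, 246, 246, 245, 245, 245, 245, 228, 170, 241, 244, 243, 242, 242, 242, 240, 205]
0 [254, 254, 254, 254, 254, 254, 254, 254, 253, 253, 253, 253, 253, 253, 250, 254, 253, 241, 173, 185, 191, 189, 224, 253, 253, 253, 253, 253, 253, 253, 253, 253, 253, 253, 252, 252, 252, 252, 252, 252, 252, 251, 251, 251, 251, 251, 252, 194, 107, 120, 154, 156, 155, 154, 152, 152, 151, 148, 148, 146, 143, 141, 159, 233, 248, 248, 248, 232, 175, 244, 247, 246, 246, 246, 246, 243, 214]
```

```bash
python3 -m crank '[{"xyz":[2,0,0],"delta_rot":[0,0,0],"claw":1},{"xyz":[4.1,0,0],"delta_rot":[0,0,0],"claw":1},{"xyz":[4.1,0,0],"delta_rot":[0,0,0],"claw":1},{"xyz":[4.1,0,2],"delta_rot":[0,0,0],"claw":1},{"xyz":[4.1,0,4],"delta_rot":[0,0,0],"claw":1},{"xyz":[4.1,0,5.6],"delta_rot":[0,0,0],"claw":1},{"xyz":[4.1,0,6.07],"delta_rot":[0,0,0],"claw":1},{"xyz":[4.1,0,6.07],"delta_rot":[0,0,0],"claw":1},{"xyz":[3.8,0,6.07],"delta_rot":[0,0,0],"claw":1},{"xyz":[3.55,0,6.07],"delta_rot":[0,0,0],"claw":1},{"xyz":[3.4,0,6.07],"delta_rot":[0,0,0],"claw":1},{"xyz":[3.25,0,6.07],"delta_rot":[0,0,0],"claw":1},{"xyz":[3.1,0,6.07],"delta_rot":[0,0,0],"claw":1},{"xyz":[3.0,0,6.07],"delta_rot":[0,0,0],"claw":1},{"xyz":[2.93,0,6.07],"delta_rot":[0,0,0],"claw":1},{"xyz":[2.9,0,6.07],"delta_rot":[0,0,0],"claw":1},{"xyz":[2.9,0,6.07],"delta_rot":[0,0,0],"claw":1},{"xyz":[2.9,0,6.07],"delta_rot":[0,0,0],"claw":1}]'
python3 - <<'E'
from h import *
from plant import r
print(fixx(r.get_state()))
E
python3 -m crank '[{"xyz":[0.2,0,0],"delta_rot":[0,0,0],"claw":1},{"xyz":[0.4,0,-2],"delta_rot":[0,0,0],"claw":1},{"xyz":[0.4,0,-4],"delta_rot":[0,0,0],"claw":1},{"xyz":[-1,0,-6.07],"delta_rot":[0,0,0],"claw":1},{"xyz":[-3,0,-6.07],"delta_rot":[0,0,0],"claw":1},{"xyz":[-2.9,0,-6.07],"delta_rot":[0,0,0],"claw":1},{"xyz":[-2.9,0,-6.07],"delta_rot":[0,0,0],"claw":1},{"xyz":[-2.9,0,-6.07],"delta_rot":[0,0,0],"claw":1}]'
python3 - <<'E'
from h import *
w=snap('wrist','w13');print(fixx(w[0]))
for n in('w12','w13'):
  for y in(-.011,.008,.012,.0165): X,p=prof(load(n),y,.018,-.01 if n=='w13' else -.02,.008,.001);print(n,y,p.tolist())
X,p=prof(w,0.002,.018,-.06,-.008,.002);print(p.tolist())
E
```

```text
time_s: 26.02
tcp_pos: [0.5327, -0.088, 0.0195]
eef_rot: [-180.0, -0.0, -106.3]
contact_force: [-1.9, -5.6, 6.6]
gripper_width: 0.0003
gripper_force: 3.1
(np.float64(-0.1153), np.float64(-0.0))
time_s: 27.02
tcp_pos: [0.5562, -0.0048, 0.2001]
eef_rot: [179.9, -0.0, -106.3]
contact_force: [0.3, 0.8, -0.8]
gripper_width: 0.0004
gripper_force: 0.0
(np.float64(-0.0289), np.float64(0.0008))
w12 -0.011 [247, 247, 247, 243, 231, 173, 172, 205, 243, 246, 246, 245, 245, 245, 245, 245, 244, 244, 244, 244, 243, 237, 210, 167, 133, 120, 120, 117]
w12 0.008 [245, 245, 245, 242, 229, 172, 171, 203, 241, 245, 244, 243, 243, 243, 243, 243, 243, 242, 242, 242, 241, 236, 211, 169, 136, 123, 123, 123]
w12 0.012 [246, 246, 245, 241, 228, 172, 171, 203, 241, 244, 244, 244, 243, 243, 243, 243, 243, 243, 243, 243, 241, 233, 201, 161, 133, 122, 123, 123]
w12 0.0165 [211, 213, 219, 225, 224, 220, 215, 211, 213, 213, 215, 219, 224, 223, 218, 215, 215, 215, 221, 228, 232, 228, 202, 164, 134, 122, 122, 123]
w13 -0.011 [239, 245, 246, 245, 245, 245, 241, 230, 183, 162, 171, 202, 195, 160, 131, 118, 118, 114]
w13 0.008 [243, 244, 244, 243, 244, 244, 239, 228, 181, 161, 171, 202, 199, 164, 135, 122, 122, 122]
w13 0.012 [244, 244, 244, 244, 244, 244, 240, 228, 181, 160, 167, 194, 183, 153, 130, 121, 121, 122]
w13 0.0165 [223, 224, 224, 220, 217, 214, 213, 213, 218, 224, 227, 222, 198, 160, 131, 120, 121, 122]
[251, 251, 251, 251, 251, 251, 251, 251, 247, 159, 99, 107, 139, 151, 151, 149, 147, 146, 146, 143, 143, 141, 138, 137, 147, 220]
```

```bash
python3 -m crank '[{"xyz":[2,0,0],"delta_rot":[0,0,0],"claw":1},{"xyz":[3.7,0,0],"delta_rot":[0,0,0],"claw":1},{"xyz":[3.7,0,0],"delta_rot":[0,0,0],"claw":1},{"xyz":[3.7,0,2],"delta_rot":[0,0,0],"claw":1},{"xyz":[3.7,0,4],"delta_rot":[0,0,0],"claw":1},{"xyz":[3.7,0,5.6],"delta_rot":[0,0,0],"claw":1},{"xyz":[3.7,0,6.0],"delta_rot":[0,0,0],"claw":1},{"xyz":[3.7,0,6.1],"delta_rot":[0,0,0],"claw":1},{"xyz":[3.7,0,6.15],"delta_rot":[0,0,0],"claw":1},{"xyz":[3.7,0,6.15],"delta_rot":[0,0,0],"claw":1},{"xyz":[3.7,0,6.15],"delta_rot":[0,0,0],"claw":1}]'
python3 - <<'E'
from h import *
from plant import r
print(fixx(r.get_state()))
E
```

```text
time_s: 28.45
tcp_pos: [0.5264, -0.1104, 0.0174]
eef_rot: [-179.9, 0.0, -106.3]
contact_force: [-0.2, -0.9, -0.3]
gripper_width: 0.0003
gripper_force: 0.0
(np.float64(-0.1386), np.float64(-0.0003))
```

```bash
python3 -m crank '[{"xyz":[0,0,0.05],"delta_rot":[0,0,0],"claw":1},{"xyz":[-0.2,0,0.08],"delta_rot":[0,0,0],"claw":1},{"xyz":[-0.4,0,0.08],"delta_rot":[0,0,0],"claw":1},{"xyz":[-0.55,0,0.08],"delta_rot":[0,0,0],"claw":1},{"xyz":[-0.65,0,0.08],"delta_rot":[0,0,0],"claw":1},{"xyz":[-0.73,0,0.08],"delta_rot":[0,0,0],"claw":1},{"xyz":[-0.78,0,0.08],"delta_rot":[0,0,0],"claw":1},{"xyz":[-0.81,0,0.08],"delta_rot":[0,0,0],"claw":1},{"xyz":[-0.81,0,0.08],"delta_rot":[0,0,0],"claw":1}]'
python3 - <<'E'
from h import *
from plant import r
print(fixx(r.get_state()))
E
python3 -m crank '[{"xyz":[-0.6,0,0.08],"delta_rot":[0,0,0],"claw":1},{"xyz":[-0.4,0,-2],"delta_rot":[0,0,0],"claw":1},{"xyz":[-0.4,0,-4],"delta_rot":[0,0,0],"claw":1},{"xyz":[-1,0,-6.2],"delta_rot":[0,0,0],"claw":1},{"xyz":[-3,0,-6.2],"delta_rot":[0,0,0],"claw":1},{"xyz":[-2.9,0,-6.2],"delta_rot":[0,0,0],"claw":1},{"xyz":[-2.9,0,-6.2],"delta_rot":[0,0,0],"claw":1}]'
python3 - <<'E'
from h import *
w=snap('wrist','w14');print(fixx(w[0]),w[0]['tcp_pos'][2])
for y in(-.011,.008,.012,.0165): X,p=prof(w,y,.018,-.01,.008,.001);print(y,p.tolist())
X,p=prof(w,0.002,.018,-.06,-.008,.002);print(p.tolist())
E
```

```text
time_s: 29.58
tcp_pos: [0.5325, -0.0872, 0.014]
eef_rot: [180.0, 0.0, -106.3]
contact_force: [-0.0, 0.1, 0.2]
gripper_width: 0.0005
gripper_force: 0.1
(np.float64(-0.1146), np.float64(0.0003))
time_s: 30.45
tcp_pos: [0.5567, -0.003, 0.1996]
eef_rot: [180.0, -0.0, -106.2]
contact_force: [-0.2, -0.4, 0.0]
gripper_width: 0.0007
gripper_force: 0.0
(np.float64(-0.0271), np.float64(0.0009)) 0.1995918952053372
-0.011 [229, 239, 241, 241, 239, 233, 221, 223, 230, 238, 240, 230, 199, 158, 125, 121, 121, 121]
0.008 [174, 172, 172, 171, 170, 172, 176, 178, 178, 177, 175, 166, 151, 133, 117, 115, 118, 122]
0.012 [244, 244, 244, 244, 244, 244, 244, 244, 244, 244, 244, 235, 200, 160, 128, 123, 123, 123]
0.0165 [200, 212, 213, 209, 204, 199, 196, 201, 210, 218, 220, 210, 182, 151, 127, 123, 122, 123]
[251, 251, 251, 251, 251, 251, 250, 250, 250, 250, 250, 250, 249, 249, 249, 249, 249, 243, 158, 97, 96, 107, 137, 146, 145, 144]
```

My lift-off row was referenced from the new pose, so it pushed the blade about 17 mm too far. The jaw is still up, so I'll pull the blade back with the fingers on the front of the tab.

```bash
python3 -m crank '[{"xyz":[1.26,0,0],"delta_rot":[0,0,0],"claw":1},{"xyz":[1.26,0,1.5],"delta_rot":[0,0,0],"claw":1},{"xyz":[1.26,0,3.5],"delta_rot":[0,0,0],"claw":1},{"xyz":[1.26,0,5],"delta_rot":[0,0,0],"claw":1},{"xyz":[1.26,0,5.8],"delta_rot":[0,0,0],"claw":1},{"xyz":[1.26,0,6.15],"delta_rot":[0,0,0],"claw":1},{"xyz":[1.26,0,6.15],"delta_rot":[0,0,0],"claw":1},{"xyz":[1.26,0,6.15],"delta_rot":[0,0,0],"claw":1},{"xyz":[1.4,0,6.15],"delta_rot":[0,0,0],"claw":1},{"xyz":[1.55,0,6.15],"delta_rot":[0,0,0],"claw":1},{"xyz":[1.7,0,6.15],"delta_rot":[0,0,0],"claw":1},{"xyz":[1.85,0,6.15],"delta_rot":[0,0,0],"claw":1},{"xyz":[1.95,0,6.15],"delta_rot":[0,0,0],"claw":1},{"xyz":[2.01,0,6.15],"delta_rot":[0,0,0],"claw":1},{"xyz":[2.04,0,6.15],"delta_rot":[0,0,0],"claw":1},{"xyz":[2.04,0,6.15],"delta_rot":[0,0,0],"claw":1}]'
python3 - <<'E'
from h import *
from plant import r
print(fixx(r.get_state()))
E
```

```text
time_s: 32.5
tcp_pos: [0.5397, -0.0625, 0.0154]
eef_rot: [180.0, -0.0, -106.3]
contact_force: [1.0, 1.3, 0.7]
gripper_width: 0.0003
gripper_force: 0.8
(np.float64(-0.0889), np.float64(0.0004))
```

Now off the tab, up and look.

```bash
python3 -m crank '[{"xyz":[-0.15,0,0],"delta_rot":[0,0,0],"claw":1},{"xyz":[-0.25,0,-0.8],"delta_rot":[0,0,0],"claw":1},{"xyz":[-0.25,0,-2.5],"delta_rot":[0,0,0],"claw":1},{"xyz":[-0.6,0,-4.5],"delta_rot":[0,0,0],"claw":1},{"xyz":[-2,0,-6.15],"delta_rot":[0,0,0],"claw":1},{"xyz":[-2,0,-6.15],"delta_rot":[0,0,0],"claw":1},{"xyz":[-2,0,-6.15],"delta_rot":[0,0,0],"claw":1}]'
python3 - <<'E'
from h import *
w=snap('wrist','w15');print(fixx(w[0]),w[0]['tcp_pos'][2])
for y in(-.011,.008,.012,.0165): X,p=prof(w,y,.018,-.01,.008,.001);print(y,p.tolist())
for n in('w13','w15'): X,p=prof(load(n),0.002,.018,-.06,-.008,.002);print(p.tolist())
E
```

```text
time_s: 33.38
tcp_pos: [0.5558, -0.0045, 0.1994]
eef_rot: [179.9, -0.0, -106.3]
contact_force: [-1.2, -0.2, 0.3]
gripper_width: 0.0003
gripper_force: 0.0
(np.float64(-0.0287), np.float64(0.0013)) 0.19939473921293166
-0.011 [241, 244, 246, 246, 245, 239, 219, 174, 162, 192, 226, 233, 204, 161, 130, 119, 119, 115]
0.008 [244, 244, 244, 244, 244, 242, 232, 208, 164, 177, 207, 230, 209, 166, 135, 122, 122, 122]
0.012 [244, 244, 244, 244, 244, 244, 239, 222, 165, 165, 192, 219, 185, 148, 126, 121, 121, 122]
0.0165 [221, 219, 217, 210, 200, 204, 212, 212, 204, 210, 219, 223, 201, 162, 133, 121, 121, 121]
[251, 251, 251, 251, 251, 251, 251, 251, 247, 159, 99, 107, 139, 151, 151, 149, 147, 146, 146, 143, 143, 141, 138, 137, 147, 220]
[251, 251, 251, 251, 251, 251, 251, 250, 230, 122, 102, 123, 148, 152, 151, 150, 148, 147, 146, 144, 144, 141, 139, 139, 183, 241]
```

```bash
python3 -m crank '[{"xyz":[2,0,0],"delta_rot":[0,0,0],"claw":1},{"xyz":[3.7,0,0],"delta_rot":[0,0,0],"claw":1},{"xyz":[3.7,0,1],"delta_rot":[0,0,0],"claw":1},{"xyz":[3.7,0,3],"delta_rot":[0,0,0],"claw":1},{"xyz":[3.7,0,5],"delta_rot":[0,0,0],"claw":1},{"xyz":[3.7,0,6.17],"delta_rot":[0,0,0],"claw":1},{"xyz":[3.7,0,6.17],"delta_rot":[0,0,0],"claw":1},{"xyz":[3.4,0,6.17],"delta_rot":[0,0,0],"claw":1},{"xyz":[3.15,0,6.17],"delta_rot":[0,0,0],"claw":1},{"xyz":[3.0,0,6.17],"delta_rot":[0,0,0],"claw":1},{"xyz":[2.91,0,6.17],"delta_rot":[0,0,0],"claw":1},{"xyz":[2.86,0,6.17],"delta_rot":[0,0,0],"claw":1},{"xyz":[2.86,0,6.17],"delta_rot":[0,0,0],"claw":1},{"xyz":[2.86,0,6.17],"delta_rot":[0,0,0],"claw":1}]'
python3 -m crank '[{"xyz":[0.3,0,0],"delta_rot":[0,0,0],"claw":1},{"xyz":[0.4,0,-2],"delta_rot":[0,0,0],"claw":1},{"xyz":[0.4,0,-4],"delta_rot":[0,0,0],"claw":1},{"xyz":[-1,0,-6.17],"delta_rot":[0,0,0],"claw":1},{"xyz":[-2.86,0,-6.17],"delta_rot":[0,0,0],"claw":1},{"xyz":[-2.86,0,-6.17],"delta_rot":[0,0,0],"claw":1},{"xyz":[-2.86,0,-6.17],"delta_rot":[0,0,0],"claw":1}]'
python3 - <<'E'
from h import *
w=snap('wrist','w16');print(fixx(w[0]),w[0]['tcp_pos'][2])
for y in(-.011,.008,.012): X,p=prof(w,y,.018,-.01,.008,.001);print(y,p.tolist())
E
```

```text
time_s: 35.17
tcp_pos: [0.5323, -0.0872, 0.0147]
eef_rot: [180.0, 0.0, -106.3]
contact_force: [-0.3, 0.4, 0.2]
gripper_width: 0.0005
gripper_force: 0.0
time_s: 36.05
tcp_pos: [0.5561, -0.005, 0.1994]
eef_rot: [179.9, -0.0, -106.3]
contact_force: [0.1, -0.6, 0.5]
gripper_width: 0.0003
gripper_force: 0.0
(np.float64(-0.0291), np.float64(0.0009)) 0.19943941036040758
-0.011 [234, 238, 242, 245, 246, 245, 245, 245, 244, 233, 182, 133, 104, 114, 119, 121, 120, 115]
0.008 [189, 215, 234, 243, 244, 244, 244, 244, 242, 234, 194, 150, 114, 118, 122, 124, 124, 124]
0.012 [244, 243, 243, 243, 243, 243, 243, 243, 241, 233, 192, 147, 113, 117, 122, 124, 124, 124]
```

Depth line is now level with the head face to within about 1 mm. Next, press the cap.

```bash
python3 -m crank '[{"xyz":[-1.97,-0.03,0],"delta_rot":[0,0,0],"claw":1},{"xyz":[-1.97,-0.03,0.6],"delta_rot":[0,0,0],"claw":1},{"xyz":[-1.97,-0.03,1.5],"delta_rot":[0,0,0],"claw":1},{"xyz":[-1.97,-0.03,1.9],"delta_rot":[0,0,0],"claw":1},{"xyz":[-1.97,-0.03,2.1],"delta_rot":[0,0,0],"claw":1},{"xyz":[-1.97,-0.03,2.2],"delta_rot":[0,0,0],"claw":1}]'
python3 -m crank '[{"xyz":[0,0,0.1],"delta_rot":[0,0,0],"claw":1},{"xyz":[0,0,0.2],"delta_rot":[0,0,0],"claw":1}]'
```

```text
time_s: 36.85
tcp_pos: [0.5743, 0.0512, 0.1342]
eef_rot: [-180.0, 0.0, -106.3]
contact_force: [-0.0, -0.1, -0.2]
gripper_width: 0.0005
gripper_force: 0.0
time_s: 37.1
tcp_pos: [0.5743, 0.0517, 0.1283]
eef_rot: [-180.0, 0.0, -106.3]
contact_force: [0.3, 0.0, 0.3]
gripper_width: 0.0004
gripper_force: 0.0
```

```bash
python3 -m crank '[{"xyz":[0,0,0.12],"delta_rot":[0,0,0],"claw":1},{"xyz":[0,0,0.24],"delta_rot":[0,0,0],"claw":1}]' | grep -E 'tcp|contact'
python3 -m crank '[{"xyz":[0,0,0.1],"delta_rot":[0,0,0],"claw":1},{"xyz":[0,0,0.17],"delta_rot":[0,0,0],"claw":1}]'| grep -E 'tcp|contact'
```

```text
tcp_pos: [0.5741, 0.0517, 0.1206]
contact_force: [0.0, 0.4, -0.2]
tcp_pos: [0.574, 0.0516, 0.1154]
contact_force: [-0.0, 0.5, 0.1]
```

```bash
for i in 1 2; do python3 -m crank '[{"xyz":[0,0,0.04],"delta_rot":[0,0,0],"claw":1},{"xyz":[0,0,0.08],"delta_rot":[0,0,0],"claw":1}]'| grep -E 'tcp|contact'; done
```

```text
tcp_pos: [0.5741, 0.0517, 0.1132]
contact_force: [0.0, -0.3, 0.4]
tcp_pos: [0.5741, 0.0516, 0.1109]
contact_force: [-0.3, -0.6, 2.9]
```

```bash
for i in 1 2; do python3 -m crank '[{"xyz":[0,0,0.04],"delta_rot":[0,0,0],"claw":1},{"xyz":[0,0,0.07],"delta_rot":[0,0,0],"claw":1}]'| grep -E 'tcp|contact'; done
```

```text
tcp_pos: [0.5741, 0.0516, 0.1089]
contact_force: [-1.2, 0.4, 2.3]
tcp_pos: [0.5742, 0.0516, 0.107]
contact_force: [-4.8, 0.8, 11.0]
```

```bash
python3 -m crank '[{"xyz":[0,0,0.03],"delta_rot":[0,0,0],"claw":1},{"xyz":[0,0,0.03],"delta_rot":[0,0,0],"claw":1}]'| grep -E 'tcp|contact'
```

```text
tcp_pos: [0.5742, 0.0516, 0.107]
contact_force: [-5.2, 0.5, 12.5]
```

```bash
python3 -m crank '[{"xyz":[0,0,0.03],"delta_rot":[0,0,0],"claw":1},{"xyz":[0,0,0.03],"delta_rot":[0,0,0],"claw":1}]'| grep -E 'time|tcp|contact'; python3 - <<'E'
from plant import r
s=r.get_state();print(s['moment'],s['contact_force'],s['gripper_width'])
E
```

```text
time_s: 39.1
tcp_pos: [0.5743, 0.0517, 0.1069]
contact_force: [-7.2, 0.4, 17.5]
[ 0.47620272  2.81151925 -0.00465856] [-7.15443108  0.4416806  17.5499281 ] 0.0003170894614929068
```

The jaw seated: the cap moved about 4 mm at low force, then hit a hard stop at 17 N. Now I work out the lever path, with the tool turning along with the lever.

```bash
python3 - <<'E'
from h import *
from plant import r
s=r.get_state();F=np.array(fixx(s))
a=load('scene0');b=load('side0');
for u,v in((266,165),):
    print('bottle scene',plane(a,u,v,.12)[:2].round(3),'side',plane(b,141,255,.12)[:2].round(3))
print('rolls side',plane(b,229,318,.068)[:2].round(3))
f=lambda p:np.round([-(p[0]-F[0])/.03,(p[1]-F[1])/.03],2)
print('start',F,f((-.002,.123)),'dz to tcp .077',(s['tcp_pos'][2]-.077)/.03)
for t in np.arange(0,1.41,.1):
    pin=np.array([.03+.06*np.sin(t),.063+.06*np.cos(t)]);tt=np.array([np.cos(t),-np.sin(t)])
    print(round(t,1),f(pin-tt*.016),round(np.degrees(t),1))
E
```

```text
bottle scene [0.712 0.182] side [0.737 0.234]
rolls side [0.544 0.32 ]
start [ 0.0304 -0.0007] [1.08 4.12] dz to tcp .077 0.9972323141169064
0.0 [0.55 4.12] 0.0
0.1 [0.34 4.17] 5.7
0.2 [0.14 4.19] 11.5
0.3 [-0.07  4.19] 17.2
0.4 [-0.27  4.17] 22.9
0.5 [-0.48  4.13] 28.6
0.6 [-0.68  4.08] 34.4
0.7 [-0.87  4.  ] 40.1
0.8 [-1.05  3.9 ] 45.8
0.9 [-1.22  3.78] 51.6
1.0 [-1.38  3.65] 57.3
1.1 [-1.53  3.51] 63.0
1.2 [-1.66  3.35] 68.8
1.3 [-1.77  3.17] 74.5
1.4 [-1.87  2.99] 80.2
```

```bash
python3 -m crank '[{"xyz":[0,0,-0.3],"delta_rot":[0,0,0],"claw":1},{"xyz":[0,0,-1.2],"delta_rot":[0,0,0],"claw":1},{"xyz":[0.5,1.5,-1.2],"delta_rot":[0,0,0],"claw":1},{"xyz":[1.08,3.4,-1.2],"delta_rot":[0,0,0],"claw":1},{"xyz":[1.08,4.12,-1.2],"delta_rot":[0,0,0],"claw":1},{"xyz":[1.08,4.12,-1.2],"delta_rot":[0,0,0],"claw":1},{"xyz":[1.08,4.12,0],"delta_rot":[0,0,0],"claw":1},{"xyz":[1.08,4.12,1],"delta_rot":[0,0,0],"claw":1},{"xyz":[1.08,4.12,1],"delta_rot":[0,0,0],"claw":1}]'
python3 - <<'E'
from h import *
from plant import r
print(fixx(r.get_state()))
E
```

```text
time_s: 40.22
tcp_pos: [0.4456, 0.0544, 0.0731]
eef_rot: [179.8, -0.2, -106.3]
contact_force: [0.4, -0.0, 0.1]
gripper_width: 0.0005
gripper_force: 0.0
(np.float64(-0.0031), np.float64(0.1236))
```

```bash
python3 -m crank '[{"xyz":[-0.3,0,0],"delta_rot":[0,0,0],"claw":1},{"xyz":[-0.53,0,0],"delta_rot":[0,0,0],"claw":1},{"xyz":[-0.74,0.05,0],"delta_rot":[0,0,5.7],"claw":1},{"xyz":[-0.94,0.07,0],"delta_rot":[0,0,11.5],"claw":1},{"xyz":[-1.15,0.07,0],"delta_rot":[0,0,17.2],"claw":1},{"xyz":[-1.35,0.05,0],"delta_rot":[0,0,22.9],"claw":1},{"xyz":[-1.56,0.01,0],"delta_rot":[0,0,28.6],"claw":1},{"xyz":[-1.76,-0.04,0],"delta_rot":[0,0,34.4],"claw":1},{"xyz":[-1.95,-0.12,0],"delta_rot":[0,0,40.1],"claw":1},{"xyz":[-2.13,-0.22,0],"delta_rot":[0,0,45.8],"claw":1},{"xyz":[-2.30,-0.34,0],"delta_rot":[0,0,51.6],"claw":1},{"xyz":[-2.46,-0.47,0],"delta_rot":[0,0,57.3],"claw":1},{"xyz":[-2.61,-0.61,0],"delta_rot":[0,0,63],"claw":1},{"xyz":[-2.74,-0.77,0],"delta_rot":[0,0,68.8],"claw":1},{"xyz":[-2.81,-0.88,0],"delta_rot":[0,0,72],"claw":1},{"xyz":[-2.81,-0.88,0],"delta_rot":[0,0,72],"claw":1}]'
python3 - <<'E'
from h import *
snap('side','s17');s=snap('scene','c17');print(fixx(s[0]))
for n in('side0','s17'):
    w=load(n)
    for t in(0,.6,.9,1.1,1.2,1.3): 
        u,v=proj(w,P(.03+.06*np.sin(t),.063+.06*np.cos(t),.118));print(n,t,(int(u),int(v)),w[1]['img'][int(v),int(u)-3:int(u)+4,1].tolist())
E
```

```text
time_s: 42.22
tcp_pos: [0.496, 0.1295, 0.0756]
eef_rot: [180.0, 0.1, -178.3]
contact_force: [-0.2, -0.5, 0.5]
gripper_width: 0.0005
gripper_force: 0.0
(np.float64(0.0829), np.float64(0.0965))
side0 0 (286, 224) [212, 250, 254, 252, 238, 176, 97]
side0 0.6 (277, 231) [248, 236, 189, 119, 71, 56, 54]
side0 0.9 (269, 233) [142, 165, 211, 236, 242, 246, 249]
side0 1.1 (264, 234) [130, 132, 131, 127, 125, 128, 142]
side0 1.2 (261, 234) [92, 105, 119, 130, 132, 131, 127]
side0 1.3 (258, 234) [131, 121, 100, 92, 105, 119, 130]
s17 0 (286, 224) [97, 87, 85, 82, 72, 56, 47]
s17 0.6 (277, 231) [76, 72, 71, 70, 68, 64, 61]
s17 0.9 (269, 233) [177, 177, 175, 173, 174, 172, 170]
s17 1.1 (264, 234) [183, 184, 184, 184, 184, 185, 183]
s17 1.2 (261, 234) [185, 184, 184, 183, 184, 184, 184]
s17 1.3 (258, 234) [184, 184, 184, 185, 184, 184, 183]
```

```bash
for i in 1 2; do python3 -m crank '[{"xyz":[-0.05,0,0],"delta_rot":[0,0,1],"claw":1},{"xyz":[-0.1,0,0],"delta_rot":[0,0,1],"claw":1}]'| grep -E 'tcp|contact'; done
```

```text
tcp_pos: [0.4983, 0.1289, 0.075]
contact_force: [-3.1, 1.1, 1.9]
tcp_pos: [0.4989, 0.1289, 0.0747]
contact_force: [-17.4, 7.2, 13.1]
```

Hard stop at about 19 N, at the pose expected for 1.3 rad. Back off and check.

```bash
python3 -m crank '[{"xyz":[0.3,0,0],"delta_rot":[0,0,0],"claw":1},{"xyz":[0.9,0,0],"delta_rot":[0,0,0],"claw":1},{"xyz":[0.9,0,-1.5],"delta_rot":[0,0,0],"claw":1},{"xyz":[0.9,0,-3.5],"delta_rot":[0,0,0],"claw":1},{"xyz":[0.9,0,-5],"delta_rot":[0,0,0],"claw":1},{"xyz":[0.9,0,-5],"delta_rot":[0,0,0],"claw":1}]'
python3 - <<'E'
from h import *
go(*m-.03*ax,.2,-106.3)
b=snap('side','s18')
D=cv2.absdiff(b[1]['img'],load('side0')[1]['img']).max(2)
for t in(1.1,1.2,1.3,1.4):
    u,v=proj(b,P(.03+.06*np.sin(t),.063+.06*np.cos(t),.118));print(t,(int(u),int(v)),b[1]['img'][int(v),int(u)-6:int(u)+7,1].tolist())
u,v=proj(b,P(.03,.123,.118));print(b[1]['img'][int(v),int(u)-4:int(u)+5,1].tolist())
E
```

```text
time_s: 43.58
tcp_pos: [0.4756, 0.1299, 0.2287]
eef_rot: [179.8, 0.4, 179.7]
contact_force: [0.0, -0.3, -1.2]
gripper_width: 0.0009
gripper_force: 0.0
xyz [-2.72 -4.52  0.96] rot [ -0.1   0.5 -74. ] t 43.58
1.1 (264, 234) [172, 175, 166, 155, 143, 133, 127, 116, 125, 188, 243, 251, 251]
1.2 (261, 234) [135, 147, 160, 172, 175, 166, 155, 143, 133, 127, 116, 125, 188]
1.3 (258, 234) [128, 130, 131, 135, 147, 160, 172, 175, 166, 155, 143, 133, 127]
1.4 (255, 233) [131, 125, 121, 129, 131, 131, 138, 155, 170, 180, 183, 176, 165]
[94, 59, 51, 50, 49, 49, 49, 50, 51]
```

The pin sits at about 1.28 rad in the side view. Last check of the blade line from above.

```bash
python3 -m crank '[{"xyz":[-1,-2,0.4],"delta_rot":[0,0,-10],"claw":1},{"xyz":[-2,-3.5,0.6],"delta_rot":[0,0,-20],"claw":1},{"xyz":[-2.72,-4.5,0.9],"delta_rot":[0,0,-30],"claw":1},{"xyz":[-2.72,-4.52,0.96],"delta_rot":[0,0,-40],"claw":1},{"xyz":[-2.72,-4.52,0.96],"delta_rot":[0,0,-50],"claw":1},{"xyz":[-2.72,-4.52,0.96],"delta_rot":[0,0,-60],"claw":1},{"xyz":[-2.72,-4.52,0.96],"delta_rot":[0,0,-70],"claw":1},{"xyz":[-2.72,-4.52,0.96],"delta_rot":[0,0,-74],"claw":1},{"xyz":[-2.72,-4.52,0.96],"delta_rot":[0,0,-74],"claw":1},{"xyz":[-2.72,-4.52,0.96],"delta_rot":[0,0,-74],"claw":1}]'
python3 - <<'E'
from h import *
w=snap('wrist','w19');print(fixx(w[0]),w[0]['tcp_pos'][2])
for n in('w16','w19'):
  for y in(-.011,.008,.012): X,p=prof(load(n),y,.018,-.01,.008,.001);print(y,p.tolist())
for n in('w15','w16','w19'): X,p=prof(load(n),0.002,.054,-.05,-.03,.001);print(n,p.tolist())
E
```

```text
time_s: 44.88
tcp_pos: [0.5546, -0.007, 0.1953]
eef_rot: [179.9, -0.0, -106.4]
contact_force: [-1.0, -0.2, -0.0]
gripper_width: 0.0004
gripper_force: 0.0
(np.float64(-0.0315), np.float64(0.0017)) 0.1953056264657628
-0.011 [234, 238, 242, 245, 246, 245, 245, 245, 244, 233, 182, 133, 104, 114, 119, 121, 120, 115]
0.008 [189, 215, 234, 243, 244, 244, 244, 244, 242, 234, 194, 150, 114, 118, 122, 124, 124, 124]
0.012 [244, 243, 243, 243, 243, 243, 243, 243, 241, 233, 192, 147, 113, 117, 122, 124, 124, 124]
-0.011 [241, 241, 243, 244, 244, 244, 244, 245, 244, 234, 197, 137, 109, 104, 102, 101, 101, 101]
0.008 [180, 202, 228, 241, 244, 244, 244, 244, 244, 235, 200, 142, 109, 113, 121, 123, 123, 122]
0.012 [244, 243, 243, 243, 243, 243, 243, 243, 243, 234, 200, 142, 107, 111, 119, 124, 124, 123]
w15 [245, 220, 141, 106, 101, 107, 121, 137, 148, 152, 152, 152, 151, 150, 149, 148, 147, 147, 147, 146, 144]
w16 [250, 250, 249, 236, 190, 122, 103, 102, 108, 121, 137, 148, 152, 152, 152, 151, 150, 149, 148, 147, 147]
w19 [250, 250, 251, 243, 173, 115, 100, 101, 106, 119, 138, 150, 151, 152, 150, 149, 149, 149, 147, 146, 146]
```

```bash
python3 -c "
from plant import job
print(job.close_job())"
```

```text
the job is handed in; nothing more can be done
None
```

The job is handed in at about 45 s with no verdict returned: the scribed line measured within about 1 mm of the head's front face after I pushed the blade about 17 mm too far and pulled it back before lowering the jaw, the jaw seated on the blade at about 17 N, the lever is at its stop, and I did not re-measure the bystanders at the end.

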